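# Slide the thin lid over the keeper's edge and close the gift box

## Task

Close the gift box with its thin glass lid, which lies sunk between the rails of the wooden lid keeper where its sides cannot be grasped. Slowly touch down on the lid, press lightly and draw it out over the keeper's open front until about a third of it overhangs, still lying flat; then take the overhanging end by its two sides, lift it off and lay it flat, centred and square, on the box so that it covers the whole opening. The glass is fragile: never press it hard against the keeper or the box and do not drop it; leave the other things where they are.

Things in the scene. Friction and masses are not known exactly. Their poses are not given: they have to be found in the camera images.
- lid: thin white opal-glass lid, a plain plate 112 (x) x 62 (y) x 4 mm (z), 80 g, lying flat in the keeper. Origin: centre of its underside; its -x end is at the open front. It cracks if pressed on the keeper with over 10 N or on the box with over 25 N (squeezing its side edges is harmless): touch down at 6 mm/s or less. Fingertips grip it better than the bed: 4 to 7 N straight down draws it along. It can be carried by one end.
- keeper: dark wooden lid keeper, fixed, on brass feet: block 150 (x) x 88 (y) mm; origin midway, 48 mm below its level felt bed, which stands anywhere from 48 to 58 mm above the counter (sprung: 1 mm at 20 N). Rails 7 mm thick, 9 mm above the bed, at both sides and the back (+x); the front (-x, towards the robot) is open, its edge 75 mm from the origin. Lid play 6 mm each side. With lid origin at x here it overhangs -19 mm - x.
- gift_box: open gift box of light wood with a brooch in it, loose, 0.5 kg: outside 100 (x) x 52 (y) x 38 mm high, walls 6 mm, opening 88 x 40 mm. The lid lies on top of the walls, 38 mm above the counter, standing out 6 mm at the ends and 5 mm at the sides. Origin: centre of the underside; long side along x, z up; the box is symmetric.
- calculator: bystander: pocket calculator, 112 x 66 x 12 mm, lying flat; origin at the centre of its underside
- pen: bystander: pen, 11 x 133 x 9 mm, lying between keeper and box; origin at the centre of its underside, long side along its y
- stamp: bystander: wooden hand stamp, 26 x 45 x 67 mm high, standing; origin at the centre of its underside
- ink_pad: bystander: ink pad, 58 x 85 x 15 mm, lying flat; origin at the centre of its underside
- candle: bystander: white candle with painted flowers, 56 x 56 x 66 mm high, standing; origin at the centre of its underside
- doll: bystander: turned wooden doll, 40 mm wide and 122 mm high, standing; origin at the centre of its underside
- stick_candle: bystander: thin painted stick candle, 17 x 157 x 17 mm, lying at the front of the counter; origin at the centre of its underside, long side along its y

How it is judged:
On the way, in this order (a step that is already met when the one before it is completed fails the run):
1. the lid lies flat on the keeper's bed and overhangs its front edge by 25 to 52 mm (x of lid in the frame of keeper between -0.071 and -0.044 m and z of lid in the frame of keeper between 0.044 and 0.051 m and angle between lid's own z axis and vertical below 0.06 rad and contact force between lid and keeper above 0.1 N), for 0.2 s.
2. the lid is held by the fingers, lifted 15 mm or more above the keeper's bed (z of lid in the frame of keeper above 0.063 m and contact force between the fingers and lid above 1 N and contact force between lid and keeper below 0.05 N), for 0.2 s.
At the end, for the whole second after the job is handed in: the lid lies flat on the gift box and at rest, released, its centre within 9 mm along and 7 mm across the box's centre, square to the box within 0.09 rad; the box stands upright on the counter (x of lid in the frame of gift_box between -0.009 and 0.009 m and y of lid in the frame of gift_box between -0.007 and 0.007 m and z of lid in the frame of gift_box between 0.035 and 0.041 m and angle between the x axis of lid and the x axis of gift_box, either way round below 0.09 rad and angle between each of lid, gift_box's own z axis and vertical below 0.05 rad and contact force between lid and gift_box above 0.1 N and contact force between the fingers and lid below 0.05 N and linear speed of each of lid, gift_box below 0.01 m/s); the robot touches nothing.
It fails at once if the lid is pressed against the keeper with more than 10 N (contact force between lid and keeper above 10 N).
It fails at once if the lid is pressed against the box with more than 25 N (contact force between lid and gift_box above 25 N).
It fails at once if the lid is dropped off the keeper or the box (height (world z) of lid below 0.025 m).
It fails at once if a bystander is moved by more than 30 mm (distance of any of calculator, pen, stamp, ink_pad, candle, doll, stick_candle from where it was at the start of the episode above 0.03 m).
It also fails if it takes over 64 s, if anything falls off the work surface, if the arm or the gripper's body presses on something with over 40 N, if the wrist force passes 120 N, or if a joint passes its speed limit or range.

## Robot

A 6-joint arm with a two-finger parallel gripper is mounted at the origin on a cart in front of the work surface, level with it; the furniture and walls round the work are solid. World frame = base frame: x ahead of the robot, y to its left, z up, the work surface at z = 0. Lengths are in m, angles in rad, forces in N, time in s.
With the tool pointing down it reaches from about 0.375 to 0.9 m from the base axis. Payload 3.1 kg.
Tool frame: the origin (TCP) lies at the very end of the fingers, on their centre line; the grasp point (between the pads) lies 19 mm behind it (bot.hold_point_z is the distance from the TCP to the grasp point, in m); z points along the fingers, y is the line along which they close (so a half turn about z gives the same grasp; the last joint's range is limited). The gripper opens to 85 mm and grips with 20 to 120 N. Pads are 22 mm wide; open, the fingers measure 114 mm over their backs; the gripper's body (76 mm by 85 mm) begins 54 mm behind the grasp point. The pads swing forward as they close: fully open they stand 13 mm farther back than shut.
Start: joints at [1.117, 0.527, 1.433, -0, 1.181, -0.178], TCP at [0.17, 0.601, 0.21] pointing down, gripper open.
Joint ranges: [-3.08, 3.08], [-0.75, 2.2], [0.22, 2.44], [-1.43, 4.57], [0, 2.65], [-2.85, 2.85]. Speed limits (rad/s): [2.79, 2.79, 3.14, 3.14, 3.14, 3.14].

## Interface

Orientations are given as a 3x3 rotation matrix whose columns are the frame's x, y, z axes.
In Python, from plant import bot gives the robot as it stands. The module is installed in compiled form; this text tells all that it offers.
- The arm moves only by the tool play_rows, never from a script. Its argument "commands" is a list of rows, each an object of numbers: "dx", "dy", "dz": the shift along the tool's x, y, z in cm; "ax", "ay", "az": the turn, a rotation vector about the tool's x, y, z in rad; "grip": the closure, from 0 (fully open) to 1 (shut). In form: [{"dx": .., "dy": .., "dz": .., "ax": .., "ay": .., "az": .., "grip": ..}, ...]. A call has 1 to 5 rows; each row shifts and turns the commanded pose from where the row before left it, along the tool's axes as they then stand; what a row does not reach is not made up. A row lasts 1/12 s, in which the tool goes at most 41.7 mm and 7.16 degrees, less where a joint would pass 70% of its speed; a pose out of reach is approached as far as the arm can. A call is refused whole if a number of a shift passes 4.17 or a number of a turn 0.125, either way. A call with a gripper value outside its range is refused whole. The fingers move at their own pace and stop on an object; "squeeze" is the grip in N (left out, the last holds). Time passes only in rows, so rows that do not move let the fingers close. It gives the time, the measured TCP pose, the force, the opening and the grip force at its end, in the units of the state.
- bot.sense(): the state, without advancing time (a new reading comes with each control period).
- bot.read_camera(name): name is "side" or "top" or "wrist"; returns the picture (420x560x3 uint8, red, green, blue); there is no depth.
- bot.camera_model(name): a dict with "camera_matrix" (3x3 intrinsics, pixels), "k1" (the pictures are not rectified: a ray, as slopes to the right and down, at radius r is drawn at 1 + k1 r^2 times it, then the intrinsics apply), "R" (3x3) and "t" (3): a world point X has camera coordinates R X + t; the wrist camera has in their place "mount" (4x4, takes a point from camera to tool coordinates, whose origin is the TCP and whose axes are the flange's). Camera axes: x right, y down, z forward; pixel columns grow to the right and rows downward; lengths in m; the calibration is good to about 2 mm. A picture is of the moment at which its call begins: read the wrist's pose just before it. camera_model takes no time and is no camera call.
- bot.finish_job(): hands the job in; it is judged then, once.
The state is a dict: "clock": time; "joint_pos": joint angles; "qvel": joint speeds; "effort": joint torques, N m; "eef_pos": TCP position; "orientation": TCP orientation; "force": force on the tool from outside, world axes, zero at the start; "ft_torque": the same for the moment, N m; "opening": opening from 0.0 (shut) to 1.0 (fully open); "grasp_force": force on a finger pad.
Only numpy, scipy, OpenCV 4.12 (cv2) and the standard library are available. Lean on these libraries where they do the work, as an engineer would, in place of code of your own. Each camera call takes 0.05 s, during which the arm holds its last target. There are 200 camera calls.

## Working session

There is one attempt and no reset: what is moved stays moved. The work goes in short steps, Python scripts to look and compute and a tool call to move; the robot and the scene stay as the last step left them, time stands still between calls to the robot, and variables do not carry over. Pictures are saved under pics/ and viewed, at most 10 in all, crops included, and the job is handed in when it is done.

Besides the shell and the picture viewer there is one more tool, called after ">>>" by a JSON object that holds its "name" and its "arguments". play_rows: Moves the arm, as the interface text tells. Its arguments: {"type":"object","properties":{"commands":{"type":"array","items":{"type":"object","properties":{"dx":{"type":"number"},"dy":{"type":"number"},"dz":{"type":"number"},"ax":{"type":"number"},"ay":{"type":"number"},"az":{"type":"number"},"grip":{"type":"number"}}}},"squeeze":{"type":"number"}},"required":["commands"]}

```bash
mkdir -p pics; cat > h.py <<'E'
import numpy as np, cv2
from plant import bot
def cam(n):
    s=bot.sense(); m=bot.camera_model(n)
    if 'mount' in m:
        M=np.array(m['mount']); Rt=np.array(s['orientation']); 
        C=Rt@M[:3,3]+np.array(s['eef_pos']); Rc=Rt@M[:3,:3]
    else:
        R=np.array(m['R']); C=-R.T@np.array(m['t']); Rc=R.T
    return np.array(m['camera_matrix']),m['k1'],Rc,C
def ray(n,uv,c=None):
    K,k1,Rc,C=c or cam(n)
    p=np.atleast_2d(uv).astype(float)
    d=np.c_[(p[:,0]-K[0,2])/K[0,0],(p[:,1]-K[1,2])/K[1,1]]; u=d.copy()
    for _ in range(20): u=d/(1+k1*(u**2).sum(1,keepdims=True))
    return C,np.c_[u,np.ones(len(u))]@Rc.T
def plane(n,uv,z,c=None):
    C,D=ray(n,uv,c); return C+D*((z-C[2])/D[:,2])[:,None]
def proj(n,X,c=None):
    K,k1,Rc,C=c or cam(n)
    q=(np.atleast_2d(X)-C)@Rc; u=q[:,:2]/q[:,2:]; u=u*(1+k1*(u**2).sum(1,keepdims=True))
    return u*[K[0,0],K[1,1]]+[K[0,2],K[1,2]]
def snap(n,f):
    c=cam(n); im=bot.read_camera(n)[:,:,::-1].copy(); cv2.imwrite('pics/'+f,im); return im,c
def tri(a,ua,b,ub):
    C1,d1=ray(a,ua);C2,d2=ray(b,ub);d1=d1[0];d2=d2[0]
    A=np.c_[d1,-d2];s=np.linalg.lstsq(A,C2-C1,rcond=None)[0]
    p,q=C1+s[0]*d1,C2+s[1]*d2; return (p+q)/2,np.linalg.norm(p-q)
E
python3 - <<'E'
from h import *
s=bot.sense();print({k:np.round(v,3).tolist() for k,v in s.items()},bot.hold_point_z)
ims=[snap(n,n+'0.png')[0] for n in ('top','side','wrist')]
for n in ('top','side'):print(n,np.round(cam(n)[3],2),cam(n)[0].tolist())
E
```

```text
{'clock': 0.0, 'joint_pos': [1.117, 0.528, 1.434, -0.0, 1.181, -0.179], 'qvel': [-0.0, 0.003, 0.001, 0.0, 0.001, 0.001], 'effort': [-0.001, -44.235, -17.803, -0.0, 0.008, -0.0], 'eef_pos': [0.17, 0.601, 0.209], 'orientation': [[-0.962, 0.272, -0.001], [0.272, 0.962, -0.002], [0.0, -0.002, -1.0]], 'force': [0.19, -0.327, 0.422], 'ft_torque': [-0.013, 0.035, 0.038], 'grasp_force': 0.0, 'opening': 1.002} 0.0187
top [ 0.35 -0.02  0.98] [[415.4110305026856, 0.0, 282.5772238617005], [0.0, 415.4110305026856, 205.39583970849463], [0.0, 0.0, 1.0]]
side [ 0.65 -0.66  1.28] [[543.0457379526723, 0.0, 281.4341594116999], [0.0, 543.0457379526723, 214.6311888668586], [0.0, 0.0, 1.0]]
```

View pics/top0.png

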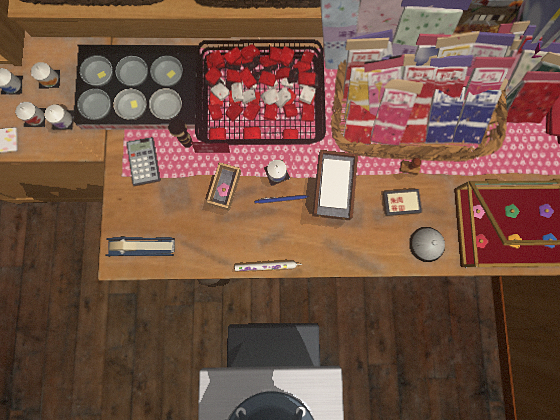

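View pics/side0.png

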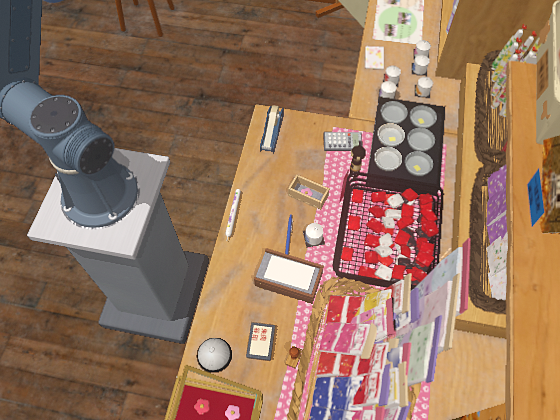

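The top view shows the keeper with the white lid near (335,185), the box near (223,185), the pen at (280,199) between them, and the candle at (277,170). The side view has the same things: lid (290,271), box (308,190).

```bash
cat > m.py <<'E'
from h import *
def blob(im,seed,lo,hi,r=70):
    hsv=cv2.cvtColor(im,cv2.COLOR_BGR2HSV); m=cv2.inRange(hsv,lo,hi)
    n,l,st,ce=cv2.connectedComponentsWithStats(m,connectivity=4)
    k=l[seed[1],seed[0]]; mm=(l==k).astype(np.uint8)
    c=max(cv2.findContours(mm,cv2.RETR_EXTERNAL,cv2.CHAIN_APPROX_NONE)[0],key=cv2.contourArea)
    return k,st[k],c[:,0,:]
E
python3 - <<'E'
from m import *
T=cv2.imread('pics/top0.png');S=cv2.imread('pics/side0.png')
res={}
for n,im,seed in (('top',T,(335,185)),('side',S,(290,271))):
    print(cv2.cvtColor(im,cv2.COLOR_BGR2HSV)[seed[1],seed[0]])
    k,st,c=blob(im,seed,(0,0,165),(180,60,255)); print(n,st)
    res[n]=c
    for z in (.052,.062):
        P=plane(n,c,z)[:,:2].astype(np.float32); r=cv2.minAreaRect(P*1000); print(z,np.round(r[0],1),np.round(r[1],1),round(r[2],1))
m=lambda c:np.array(cv2.minAreaRect(c.astype(np.float32))[0])
print(tri('top',m(res['top']),'side',m(res['side'])))
a=cv2.resize(T[140:230,190:370],None,fx=4.4,fy=4.4,interpolation=2)[:390]
b=cv2.resize(S[150:310,230:340],None,fx=3.5,fy=3.5,interpolation=2)
v=np.zeros((600,800,3),np.uint8)
a=cv2.resize(T[140:230,190:370],None,fx=2.3,fy=2.3,interpolation=2);v[:a.shape[0],:a.shape[1]]=a
b=b[:560]; v[:b.shape[0],415:800]=b[:, :385]
cv2.imwrite('pics/crop.png',v)
E
```

```text
[ 19  23 239]
top [ 320  159   30   50 1285]
0.052 [ 563.2 -151.5] [ 61.8 112.4] 83.6
0.062 [ 561.  -150.1] [ 61.2 111.2] 83.6
[ 17  19 255]
side [ 256  252   63   42 1397]
0.052 [ 559.5 -148.8] [ 68.5 140.7] 82.8
0.062 [ 560.3 -153. ] [ 67.9 139.5] 82.8
(array([ 0.5605147 , -0.15110312,  0.05779859]), np.float64(0.0013994925044072113))
```

View pics/crop.png

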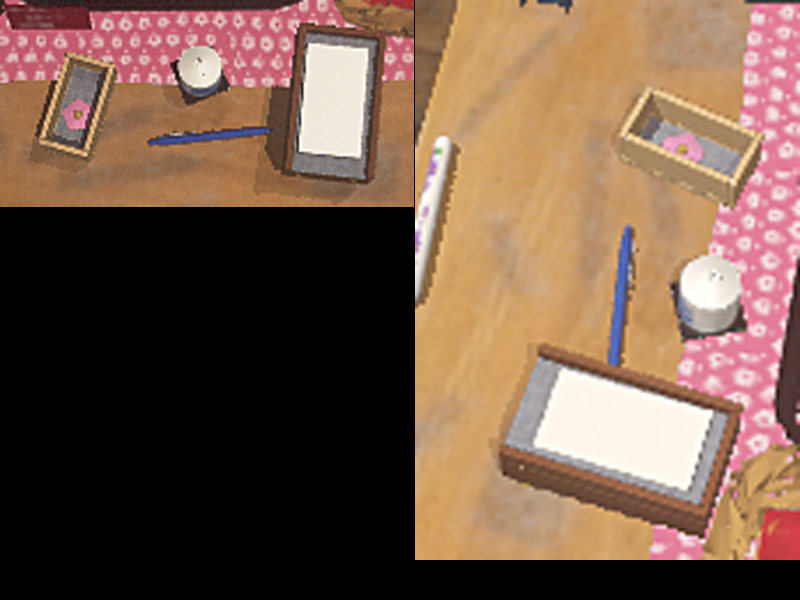

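The crop confirms the lid lying in the keeper, with its open felt end towards the robot. The box is turned by about -18°, and the pen tip is close to the keeper's left side.

```bash
cat >> h.py <<'E'
def rel(target,yaw=None,R=None):
    """shift in tool axes (cm) to target; turn to the tool-down pose whose y axis is at yaw+90deg"""
    s=bot.sense(); R0=np.array(s['orientation']) if R is None else R
    d=R0.T@(np.array(target)-s['eef_pos'])*100; print('shift cm',np.round(d,2),'norm',round(np.linalg.norm(d),2))
    if yaw is not None:
        y=np.array([-np.sin(yaw),np.cos(yaw),0]);z=np.array([0,0,-1.]);Rt=np.c_[np.cross(y,z),y,z]
        w=cv2.Rodrigues(R0.T@Rt)[0].ravel(); print('turn',np.round(w,4),'shift after turn',np.round(Rt.T@(np.array(target)-s['eef_pos'])*100,2))
E
python3 - <<'E'
from m import *
print('wrist mount',np.round(bot.camera_model('wrist')['mount'],3).tolist(),cam('wrist')[0][0,0])
o=np.array([190,140])
c=np.array([[68,53],[116,67],[90,158],[38,145]])/2.3+o
P=plane('top',c,.038)[:,:2]*1000; print('box',np.round(P),np.round(cv2.minAreaRect(P.astype(np.float32)),1) if 0 else cv2.minAreaRect(P.astype(np.float32)))
k=np.array([[298,24],[384,38],[372,182],[284,172]])/2.3+o
P=plane('top',k,.064)[:,:2]*1000;print('keeper',cv2.minAreaRect(P.astype(np.float32)))
for n,uv,z in(('candle',(277,165),.066),('doll',(176,127),.12),('penL',(255,201),.005),('penR',(307,197),.005),('stick',(267,266),.015)):print(n,np.round(plane('top',[uv],z)[0],3))
rel((.50,.02,.25),np.radians(-6.4))
E
```

```text
wrist mount [[0.0, -0.951, -0.311, 0.08], [1.0, 0.001, -0.001, 0.001], [0.001, -0.311, 0.951, -0.164], [0.0, 0.0, 0.0, 1.0]] 309.31463142001184
box [[616. 115.]
 [601.  66.]
 [508.  92.]
 [522. 144.]] ((561.1613159179688, 103.52151489257812), (53.784175872802734, 99.10517883300781), 73.16629791259766)
keeper ((557.1808471679688, -151.44117736816406), (86.66641235351562, 150.50946044921875), 83.00322723388672)
candle [ 0.603 -0.019  0.066]
doll [0.675 0.198 0.12 ]
penL [0.531 0.034 0.005]
penR [ 0.54  -0.091  0.005]
stick [0.377 0.006 0.015]
shift cm [-47.58 -46.91  -4.04] norm 66.94
turn [-0.0016 -0.0004 -0.1641] shift after turn [-39.28 -54.05  -4.1 ]
```

>>> {"name": "play_rows", "arguments": {"commands": [{"az":-0.082},{"az":-0.082},{"dx":-2.2,"dy":-3.22,"dz":-0.23},{"dx":-2.2,"dy":-3.22,"dz":-0.23},{"dx":-2.2,"dy":-3.22,"dz":-0.23}]}}

```text
validation failed for argument at $.co...
```

>>> {"name": "play_rows", "arguments": {"commands": [{"dx":-2.2,"dy":-3.22,"dz":-0.23},{"dx":-2.2,"dy":-3.22,"dz":-0.23},{"dx":-2.2,"dy":-3.22,"dz":-0.23},{"dx":-2.2,"dy":-3.22,"dz":-0.23},{"dx":-2.2,"dy":-3.22,"dz":-0.23}]}}

```text
validation failed for argument at $.co...
```

>>> {"name": "play_rows", "arguments": {"commands": [{"dx":-2.2,"dy":-3.22,"dz":-0.23},{"dx":-2.2,"dy":-3.22,"dz":-0.23},{"dx":-2.2,"dy":-3.22,"dz":-0.23},{"dx":-2.2,"dy":-3.22,"dz":-0.23},{"dx":-2.2,"dy":-3.22,"dz":-0.23}]}}

```text
validation failed for argument at $.co...
```

>>> {"name": "play_rows", "arguments": {"commands": [{"dx":-2.2,"dy":-3.22,"dz":-0.23,"grip":1},{"dx":-2.2,"dy":-3.22,"dz":-0.23,"grip":1},{"dx":-2.2,"dy":-3.22,"dz":-0.23,"grip":1},{"dx":-2.2,"dy":-3.22,"dz":-0.23,"grip":1},{"dx":-2.2,"dy":-3.22,"dz":-0.23,"grip":1}], "squeeze": 30}}

```text
validation failed for argument at $.co...
```

>>> {"name": "play_rows", "arguments": {"commands": [{"grip":1},{"grip":1},{"grip":1}]}}

```text
validation failed for argument at $.co...
```

```bash
python3 - <<'E'
from h import *
import pickle
im,c=snap('wrist','w1.png'); pickle.dump(c,open('c1.pkl','wb'))
s=bot.sense();print({k:np.round(s[k],4).tolist() for k in('clock','eef_pos','force','opening')})
print(np.round(s['orientation'],4).tolist())
E
```

```text
{'clock': 0.2, 'eef_pos': [0.1699, 0.601, 0.2091], 'force': [-0.3968, 0.0218, -0.1301], 'opening': 0.9981}
[[-0.9622, 0.2723, -0.0006], [0.2723, 0.9622, -0.0012], [0.0003, -0.0013, -1.0]]
```

View pics/w1.png

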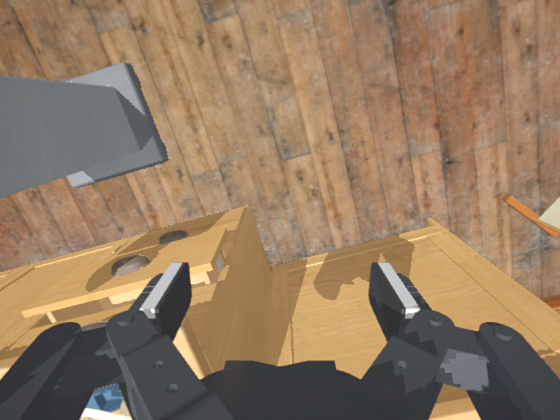

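>>> {"name": "play_rows", "arguments": {"commands": [{"dx":0,"dy":0,"dz":0,"ax":0,"ay":0,"az":-0.082,"grip":0},{"dx":0,"dy":0,"dz":0,"ax":0,"ay":0,"az":-0.082,"grip":0},{"dx":-2.2,"dy":-3.22,"dz":-0.23,"ax":0,"ay":0,"az":0,"grip":0},{"dx":-2.2,"dy":-3.22,"dz":-0.23,"ax":0,"ay":0,"az":0,"grip":0},{"dx":-2.2,"dy":-3.22,"dz":-0.23,"ax":0,"ay":0,"az":0,"grip":0}], "squeeze": 30}}

```text
clock: 0.62
eef_pos: [0.2249, 0.4969, 0.2162]
orientation: [[-0.994, 0.109, -0.0], [0.109, 0.994, -0.001], [0.0, -0.001, -1.0]]
force: [2.1, -0.8, 0.0]
opening: 1.0
grasp_force: 0.0
```

>>> {"name": "play_rows", "arguments": {"commands": [{"dx":-2.2,"dy":-3.22,"dz":-0.23,"ax":0,"ay":0,"az":0,"grip":0},{"dx":-2.2,"dy":-3.22,"dz":-0.23,"ax":0,"ay":0,"az":0,"grip":0},{"dx":-2.2,"dy":-3.22,"dz":-0.23,"ax":0,"ay":0,"az":0,"grip":0},{"dx":-2.2,"dy":-3.22,"dz":-0.23,"ax":0,"ay":0,"az":0,"grip":0},{"dx":-2.2,"dy":-3.22,"dz":-0.23,"ax":0,"ay":0,"az":0,"grip":0}]}}

```text
clock: 1.03
eef_pos: [0.3167, 0.3241, 0.2283]
orientation: [[-0.994, 0.111, 0.0], [0.111, 0.994, 0.0], [-0.0, 0.0, -1.0]]
force: [0.9, 0.2, 0.7]
opening: 0.999
grasp_force: 0.0
```

>>> {"name": "play_rows", "arguments": {"commands": [{"dx":-2.2,"dy":-3.22,"dz":-0.23,"ax":0,"ay":0,"az":0,"grip":1},{"dx":-2.2,"dy":-3.22,"dz":-0.23,"ax":0,"ay":0,"az":0,"grip":1},{"dx":-2.2,"dy":-3.22,"dz":-0.23,"ax":0,"ay":0,"az":0,"grip":1},{"dx":-2.2,"dy":-3.22,"dz":-0.23,"ax":0,"ay":0,"az":0,"grip":1},{"dx":-2.2,"dy":-3.22,"dz":-0.23,"ax":0,"ay":0,"az":0,"grip":1}]}}

```text
clock: 1.45
eef_pos: [0.4081, 0.1517, 0.2399]
orientation: [[-0.994, 0.112, 0.0], [0.112, 0.994, 0.0], [-0.0, 0.0, -1.0]]
force: [0.9, -0.4, 0.4]
opening: 0.302
grasp_force: 0.0
```

>>> {"name": "play_rows", "arguments": {"commands": [{"dx":-2.2,"dy":-3.22,"dz":-0.23,"ax":0,"ay":0,"az":0,"grip":1},{"dx":-2.2,"dy":-3.22,"dz":-0.23,"ax":0,"ay":0,"az":0,"grip":1},{"dx":-2.2,"dy":-3.22,"dz":-0.23,"ax":0,"ay":0,"az":0,"grip":1},{"dx":-2.2,"dy":-3.22,"dz":-0.23,"ax":0,"ay":0,"az":0,"grip":1},{"dx":-2.2,"dy":-3.22,"dz":-0.23,"ax":0,"ay":0,"az":0,"grip":1}]}}

```text
clock: 1.87
eef_pos: [0.4995, -0.0207, 0.2513]
orientation: [[-0.994, 0.112, 0.0], [0.112, 0.994, 0.0], [-0.0, 0.0, -1.0]]
force: [0.2, 0.5, -0.4]
opening: 0.001
grasp_force: 0.0
```

>>> {"name": "play_rows", "arguments": {"commands": [{"dx":0,"dy":0,"dz":0,"ax":0,"ay":0,"az":0,"grip":1},{"dx":0,"dy":0,"dz":0,"ax":0,"ay":0,"az":0,"grip":1},{"dx":0,"dy":0,"dz":0,"ax":0,"ay":0,"az":0,"grip":1}]}}

```text
clock: 2.12
eef_pos: [0.4981, -0.0184, 0.2507]
orientation: [[-0.994, 0.112, -0.002], [0.112, 0.994, 0.001], [0.002, 0.001, -1.0]]
force: [0.2, -0.5, 0.0]
opening: -0.001
grasp_force: 0.0
```

```bash
python3 - <<'E'
from h import *
import pickle
im,c=snap('wrist','w2.png'); pickle.dump(c,open('c2.pkl','wb'))
s=bot.sense();print({k:np.round(s[k],4).tolist() for k in('clock','eef_pos','force','opening')})
print(np.round(s['orientation'],4).tolist())
E
```

```text
{'clock': 2.1667, 'eef_pos': [0.4978, -0.0178, 0.2507], 'force': [0.3045, 0.2046, 1.0987], 'opening': -0.0018}
[[-0.9938, 0.1111, -0.0019], [0.1111, 0.9938, 0.0009], [0.002, 0.0007, -1.0]]
```

View pics/w2.png

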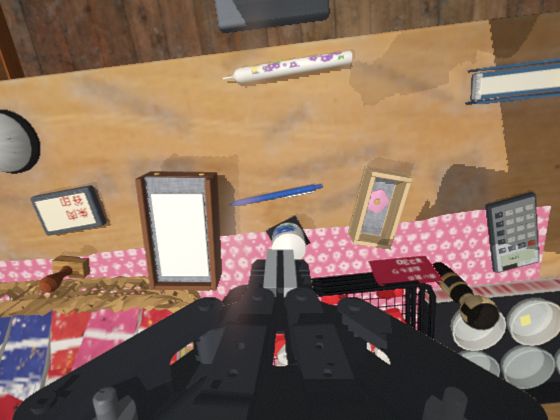

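The wrist view shows the whole lid (148–208, 193–277), the keeper's rails around it, and the box (350–410, 165–245) with its brooch. The pen at (276,196) is clear of both.

```bash
python3 - <<'E'
from m import *
import pickle
im=cv2.imread('pics/w2.png');c=pickle.load(open('c2.pkl','rb'))
k,st,q=blob(im,(178,235),(0,0,165),(180,60,255));print(st)
for z in(.052,.058,.062):
    r=cv2.minAreaRect((plane('wrist',q,z,c)[:,:2]*1000).astype(np.float32));print(z,np.round(r[0],1),np.round(r[1],1),round(r[2],1))
# lid top height: wrist/top centre rays
T=cv2.imread('pics/top0.png');_,_,qt=blob(T,(335,185),(0,0,165),(180,60,255))
m=lambda q:np.array(cv2.minAreaRect(q.astype(np.float32))[0])
C1,d1=ray('wrist',m(q),c);C2,d2=ray('top',m(qt));s=np.linalg.lstsq(np.c_[d1[0],-d2[0]],C2-C1,rcond=None)[0];print('tri',C1+s[0]*d1[0],C2+s[1]*d2[0])
hsv=cv2.cvtColor(im,cv2.COLOR_BGR2HSV)
print(hsv[200,368],hsv[170,385],hsv[230,358])
v=np.hstack([cv2.resize(im[150:260,335:425],None,fx=5,fy=5,interpolation=2),cv2.resize(im[160:300,130:225],None,fx=3.5,fy=3.5,interpolation=2)[:490].copy() if 0 else np.zeros((550,1,3),np.uint8)])
b=cv2.resize(im[162:299,130:225],None,fx=3.6,fy=4,interpolation=2)
v=np.hstack([v,cv2.copyMakeBorder(b,0,max(0,550-b.shape[0]),0,0,0)[:550]]);cv2.imwrite('pics/w2c.png',v);print(v.shape)
E
```

```text
[ 149  191   61   90 4340]
0.052 [ 566.1 -153.6] [ 66.8 123.7] 83.8
0.058 [ 563.7 -151.2] [ 65.7 121.7] 83.8
0.062 [ 562.1 -149.6] [ 65.  120.3] 83.8
tri [ 0.56007464 -0.15099186  0.05944109] [ 0.56075658 -0.15053629  0.0595285 ]
[ 17  82 223] [ 17 100 151] [ 19  83 227]
(550, 793, 3)
```

View pics/w2c.png

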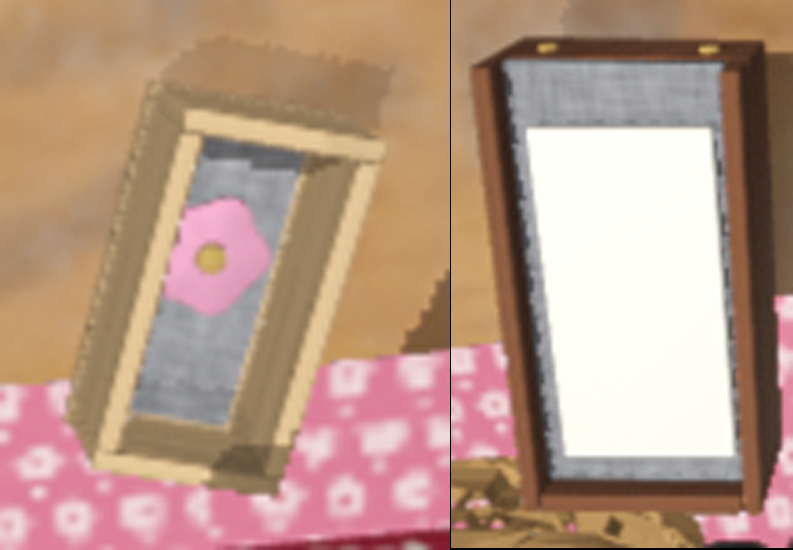

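```bash
python3 - <<'E'
from m import *
import pickle
c=pickle.load(open('c2.pkl','rb'))
im=cv2.imread('pics/w2.png');_,st,q=blob(im,(178,235),(0,0,215),(180,40,255));print(st)
T=cv2.imread('pics/top0.png');_,_,qt=blob(T,(335,185),(0,0,215),(180,60,255))
for n,qq,cc in(('wrist',q,c),('top',qt,None)):
  for z in(.052,.058,.062):
    r=cv2.minAreaRect((plane(n,qq,z,cc)[:,:2]*1000).astype(np.float32));print(n,z,np.round(r[0],1),np.round(r[1],1),round(r[2],1))
b=np.array([[188,110],[385,146],[280,493],[92,465]])/5-.4+[335,150]
P=plane('wrist',b,.038,c)[:,:2]*1000;print('box',P.round(1).tolist(),cv2.minAreaRect(P.astype(np.float32)))
l=(np.array([[526,128],[712,128],[735,457],[565,457],[502,60],[722,64]])-[451,0])/[3.6,4]-.4+[130,162]
print(l.round(1).tolist())
for z in(.054,.058,.062):
  P=plane('wrist',l,z,c)[:,:2]*1000;r=cv2.minAreaRect(P[:4].astype(np.float32));print(z,P.round(1).tolist(),r)
E
```

```text
[ 151  194   58   82 4007]
wrist 0.052 [ 564.4 -152.2] [ 62.2 112.1] 83.6
wrist 0.058 [ 562.  -149.8] [ 61.2 110.3] 83.6
wrist 0.062 [ 560.4 -148.2] [ 60.5 109. ] 83.6
top 0.052 [ 563.2 -151.6] [ 61.  111.4] 83.8
top 0.058 [ 561.8 -150.7] [ 60.6 110.7] 83.8
top 0.062 [ 560.9 -150.2] [ 60.4 110.2] 83.8
box [[511.0, 96.3], [525.6, 144.9], [618.6, 118.7], [604.7, 68.9]] ((565.08349609375, 107.38470458984375), (51.712425231933594, 97.61148071289062), 73.7110595703125)
[[150.4, 193.6], [202.1, 193.6], [208.5, 275.8], [161.3, 275.8], [143.8, 176.6], [204.9, 177.6]]
0.054 [[504.2, -175.8], [511.2, -113.5], [623.7, -126.5], [616.8, -188.7], [482.7, -178.6], [492.1, -106.5]] ((563.9906616210938, -151.1131591796875), (62.64640808105469, 113.43567657470703), 83.43034362792969)
0.058 [[503.3, -173.9], [510.2, -112.3], [621.5, -125.2], [614.6, -186.7], [482.0, -176.7], [491.3, -105.4]] ((562.3856201171875, -149.53024291992188), (61.95111846923828, 112.17669677734375), 83.43034362792969)
0.062 [[502.3, -172.0], [509.2, -111.2], [619.2, -123.9], [612.4, -184.7], [481.3, -174.8], [490.5, -104.3]] ((560.780517578125, -147.94729614257812), (61.255836486816406, 110.91773223876953), 83.43034362792969)
```

>>> {"name": "play_rows", "arguments": {"commands": [{"dx":-1.83,"dy":-2.5,"dz":1.0,"ax":0,"ay":0,"az":0,"grip":1},{"dx":-1.83,"dy":-2.5,"dz":2.0,"ax":0,"ay":0,"az":0,"grip":1},{"dx":-1.83,"dy":-2.5,"dz":2.0,"ax":0,"ay":0,"az":0,"grip":1},{"dx":-1.83,"dy":-2.5,"dz":2.0,"ax":0,"ay":0,"az":0,"grip":1},{"dx":-1.83,"dy":-2.5,"dz":2.0,"ax":0,"ay":0,"az":0,"grip":1}]}}

```text
clock: 2.58
eef_pos: [0.5761, -0.152, 0.1604]
orientation: [[-0.994, 0.109, -0.0], [0.109, 0.994, 0.001], [0.001, 0.0, -1.0]]
force: [1.1, 0.0, -1.0]
opening: 0.003
grasp_force: 0.0
```

>>> {"name": "play_rows", "arguments": {"commands": [{"dx":0,"dy":0,"dz":3.0,"ax":0,"ay":0,"az":0,"grip":1},{"dx":0,"dy":0,"dz":2.0,"ax":0,"ay":0,"az":0,"grip":1},{"dx":0,"dy":0,"dz":1.0,"ax":0,"ay":0,"az":0,"grip":1},{"dx":0,"dy":0,"dz":0,"ax":0,"ay":0,"az":0,"grip":1},{"dx":0,"dy":0,"dz":0,"ax":0,"ay":0,"az":0,"grip":1}]}}

```text
clock: 3.0
eef_pos: [0.5758, -0.1518, 0.1013]
orientation: [[-0.994, 0.11, -0.001], [0.11, 0.994, 0.0], [0.001, 0.0, -1.0]]
force: [0.2, 0.2, 0.2]
opening: -0.002
grasp_force: 0.0
```

```bash
python3 - <<'E'
from h import *
import pickle
im,c=snap('wrist','w3.png'); pickle.dump(c,open('c3.pkl','wb'))
s=bot.sense();print({k:np.round(s[k],4).tolist() for k in('clock','eef_pos','force','opening')})
print(np.round(s['orientation'],4).tolist())
E
```

```text
{'clock': 3.05, 'eef_pos': [0.5767, -0.1524, 0.1023], 'force': [-0.1543, -0.1495, 0.0712], 'opening': 0.0055}
[[-0.9939, 0.1099, 0.0015], [0.1099, 0.9939, -0.0007], [-0.0016, -0.0005, -1.0]]
```

View pics/w3.png

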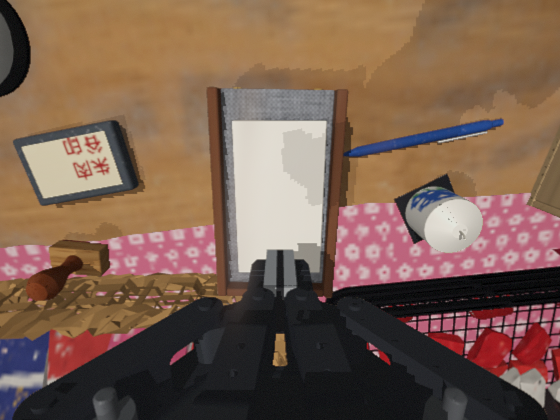

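The lid is directly below the fingers: front edge at v≈121 from u=233 to 327, sides running down to v≈270, and the fingertips at (281,250).

```bash
python3 - <<'E'
from h import *
import pickle
c=pickle.load(open('c3.pkl','rb'));g=cv2.imread('pics/w3.png')[:,:,0].astype(float)
def cross(p,th):  # first subpixel rising crossing
    i=np.where((p[:-1]<th)&(p[1:]>=th))[0][0];return i+(th-p[i])/(p[i+1]-p[i])
print(g[160,226:240].astype(int),g[160,320:334].astype(int),g[112:128,260].astype(int))
L=[(222+cross(g[v,222:250],165),v) for v in range(130,240,4)]
Rr=[(336-cross(g[v,336:300:-1],150),v) for v in range(130,240,4)]
F=[(u,105+cross(g[105:140,u],165)) for u in range(238,284,4)]
for z in (.052,.055,.058,.061):
    f=lambda q:plane('wrist',np.array(q),z,c)[:,:2]*1000
    a,b,d=f(L),f(Rr),f(F)
    fit=lambda P,i:np.polyfit(P[:,i],P[:,1-i],1)
    pa,pb=fit(a,0),fit(b,0);k=(pa[0]+pb[0])/2
    x0=560;w=(np.polyval(pb,x0)-np.polyval(pa,x0))/np.hypot(1,k)
    e=d.mean(0);mid=(np.polyval(pa,e[0])+np.polyval(pb,e[0]))/2
    print(z,'width',w.round(2),'yaws',np.degrees(np.arctan([pa[0],pb[0]])).round(2),'front x',e.round(1),'mid y at front',round(mid,1))
E
```

```text
[112 124 133 146 144 139 139 160 198 207 206 205 205 205] [186 185 187 188 162  99 111 117 110  95  51  26  24  38] [136 134 141 141 137 134 134 133 145 195 207 206 206 206 207 206]
0.052 width 63.05 yaws [-6.47 -6.24] front x [ 505.9 -156.3] mid y at front -143.8
0.055 width 62.17 yaws [-6.47 -6.24] front x [ 505.8 -156.1] mid y at front -143.8
0.058 width 61.28 yaws [-6.47 -6.24] front x [ 505.7 -155.9] mid y at front -143.8
0.061 width 60.4 yaws [-6.47 -6.24] front x [ 505.5 -155.7] mid y at front -143.7
```

>>> {"name": "play_rows", "arguments": {"commands": [{"dx":0,"dy":0,"dz":1.8,"ax":0,"ay":0,"az":0,"grip":1},{"dx":0,"dy":0,"dz":1.2,"ax":0,"ay":0,"az":0,"grip":1},{"dx":0,"dy":0,"dz":0.6,"ax":0,"ay":0,"az":0,"grip":1},{"dx":0,"dy":0,"dz":0.25,"ax":0,"ay":0,"az":0,"grip":1},{"dx":0,"dy":0,"dz":0,"ax":0,"ay":0,"az":0,"grip":1}]}}

```text
clock: 3.47
eef_pos: [0.5758, -0.153, 0.0625]
orientation: [[-0.994, 0.111, -0.001], [0.111, 0.994, 0.0], [0.001, 0.0, -1.0]]
force: [-0.5, 0.4, 0.9]
opening: -0.0
grasp_force: 0.0
```

>>> {"name": "play_rows", "arguments": {"commands": [{"dx":0,"dy":0,"dz":0.03,"ax":0,"ay":0,"az":0,"grip":1},{"dx":0,"dy":0,"dz":0.03,"ax":0,"ay":0,"az":0,"grip":1},{"dx":0,"dy":0,"dz":0,"ax":0,"ay":0,"az":0,"grip":1}]}}

```text
clock: 3.72
eef_pos: [0.5764, -0.1534, 0.0626]
orientation: [[-0.994, 0.112, 0.001], [0.112, 0.994, -0.0], [-0.001, -0.0, -1.0]]
force: [-1.1, 0.4, 0.1]
opening: 0.0
grasp_force: 0.0
```

>>> {"name": "play_rows", "arguments": {"commands": [{"dx":0,"dy":0,"dz":0.04,"ax":0,"ay":0,"az":0,"grip":1},{"dx":0,"dy":0,"dz":0.04,"ax":0,"ay":0,"az":0,"grip":1},{"dx":0,"dy":0,"dz":0,"ax":0,"ay":0,"az":0,"grip":1}]}}

```text
clock: 3.97
eef_pos: [0.576, -0.1533, 0.0613]
orientation: [[-0.994, 0.112, 0.0], [0.112, 0.994, -0.0], [-0.0, -0.0, -1.0]]
force: [0.1, -0.1, 0.2]
opening: 0.001
grasp_force: 0.0
```

>>> {"name": "play_rows", "arguments": {"commands": [{"dx":0,"dy":0,"dz":0.04,"ax":0,"ay":0,"az":0,"grip":1},{"dx":0,"dy":0,"dz":0.02,"ax":0,"ay":0,"az":0,"grip":1},{"dx":0,"dy":0,"dz":0,"ax":0,"ay":0,"az":0,"grip":1}]}}

```text
clock: 4.22
eef_pos: [0.576, -0.1532, 0.0605]
orientation: [[-0.994, 0.112, -0.0], [0.112, 0.994, 0.0], [0.0, 0.0, -1.0]]
force: [-0.1, -0.4, -0.1]
opening: -0.003
grasp_force: 0.0
```

>>> {"name": "play_rows", "arguments": {"commands": [{"dx":0,"dy":0,"dz":0.025,"ax":0,"ay":0,"az":0,"grip":1},{"dx":0,"dy":0,"dz":0.025,"ax":0,"ay":0,"az":0,"grip":1},{"dx":0,"dy":0,"dz":0,"ax":0,"ay":0,"az":0,"grip":1}]}}

```text
clock: 4.47
eef_pos: [0.576, -0.1532, 0.0601]
orientation: [[-0.994, 0.112, -0.0], [0.112, 0.994, -0.0], [0.0, -0.0, -1.0]]
force: [-1.0, -0.2, 1.1]
opening: 0.002
grasp_force: 0.0
```

>>> {"name": "play_rows", "arguments": {"commands": [{"dx":0,"dy":0,"dz":0.02,"ax":0,"ay":0,"az":0,"grip":1},{"dx":0,"dy":0,"dz":0,"ax":0,"ay":0,"az":0,"grip":1}]}}

```text
clock: 4.63
eef_pos: [0.576, -0.1532, 0.0599]
orientation: [[-0.994, 0.112, -0.0], [0.112, 0.994, 0.0], [0.0, 0.0, -1.0]]
force: [-0.1, 0.2, -0.2]
opening: 0.002
grasp_force: 0.0
```

>>> {"name": "play_rows", "arguments": {"commands": [{"dx":0,"dy":0,"dz":0.025,"ax":0,"ay":0,"az":0,"grip":1},{"dx":0,"dy":0,"dz":0.02,"ax":0,"ay":0,"az":0,"grip":1},{"dx":0,"dy":0,"dz":0,"ax":0,"ay":0,"az":0,"grip":1}]}}

```text
clock: 4.88
eef_pos: [0.576, -0.1532, 0.0594]
orientation: [[-0.994, 0.112, -0.0], [0.112, 0.994, 0.0], [0.0, 0.0, -1.0]]
force: [-0.6, 0.4, 0.6]
opening: -0.0
grasp_force: 0.0
```

>>> {"name": "play_rows", "arguments": {"commands": [{"dx":0,"dy":0,"dz":0.025,"ax":0,"ay":0,"az":0,"grip":1},{"dx":0,"dy":0,"dz":0.02,"ax":0,"ay":0,"az":0,"grip":1},{"dx":0,"dy":0,"dz":0,"ax":0,"ay":0,"az":0,"grip":1}]}}

```text
clock: 5.13
eef_pos: [0.576, -0.1532, 0.059]
orientation: [[-0.994, 0.112, -0.0], [0.112, 0.994, 0.0], [0.0, 0.0, -1.0]]
force: [0.6, 0.7, -0.6]
opening: -0.001
grasp_force: 0.0
```

>>> {"name": "play_rows", "arguments": {"commands": [{"dx":0,"dy":0,"dz":0.025,"ax":0,"ay":0,"az":0,"grip":1},{"dx":0,"dy":0,"dz":0.02,"ax":0,"ay":0,"az":0,"grip":1},{"dx":0,"dy":0,"dz":0,"ax":0,"ay":0,"az":0,"grip":1}]}}

```text
clock: 5.38
eef_pos: [0.576, -0.1532, 0.0585]
orientation: [[-0.994, 0.112, -0.0], [0.112, 0.994, -0.0], [0.0, -0.0, -1.0]]
force: [0.4, -1.3, -0.9]
opening: 0.002
grasp_force: 0.0
```

>>> {"name": "play_rows", "arguments": {"commands": [{"dx":0,"dy":0,"dz":0.025,"ax":0,"ay":0,"az":0,"grip":1},{"dx":0,"dy":0,"dz":0.02,"ax":0,"ay":0,"az":0,"grip":1},{"dx":0,"dy":0,"dz":0,"ax":0,"ay":0,"az":0,"grip":1}]}}

```text
clock: 5.63
eef_pos: [0.576, -0.1532, 0.0581]
orientation: [[-0.994, 0.112, -0.0], [0.112, 0.994, 0.0], [0.0, 0.0, -1.0]]
force: [0.4, 0.1, -0.5]
opening: -0.002
grasp_force: 0.0
```

>>> {"name": "play_rows", "arguments": {"commands": [{"dx":0,"dy":0,"dz":0.025,"ax":0,"ay":0,"az":0,"grip":1},{"dx":0,"dy":0,"dz":0.02,"ax":0,"ay":0,"az":0,"grip":1},{"dx":0,"dy":0,"dz":0,"ax":0,"ay":0,"az":0,"grip":1}]}}

```text
clock: 5.88
eef_pos: [0.576, -0.1532, 0.0576]
orientation: [[-0.994, 0.112, -0.0], [0.112, 0.994, -0.0], [0.0, -0.0, -1.0]]
force: [-0.2, 0.6, -1.4]
opening: 0.003
grasp_force: 0.0
```

>>> {"name": "play_rows", "arguments": {"commands": [{"dx":0,"dy":0,"dz":0.025,"ax":0,"ay":0,"az":0,"grip":1},{"dx":0,"dy":0,"dz":0.02,"ax":0,"ay":0,"az":0,"grip":1},{"dx":0,"dy":0,"dz":0,"ax":0,"ay":0,"az":0,"grip":1}]}}

```text
clock: 6.13
eef_pos: [0.576, -0.1532, 0.0572]
orientation: [[-0.994, 0.112, -0.0], [0.112, 0.994, 0.0], [0.0, 0.0, -1.0]]
force: [-0.3, -0.5, -0.2]
opening: 0.002
grasp_force: 0.0
```

>>> {"name": "play_rows", "arguments": {"commands": [{"dx":0,"dy":0,"dz":0.025,"ax":0,"ay":0,"az":0,"grip":1},{"dx":0,"dy":0,"dz":0.02,"ax":0,"ay":0,"az":0,"grip":1},{"dx":0,"dy":0,"dz":0,"ax":0,"ay":0,"az":0,"grip":1}]}}

```text
clock: 6.38
eef_pos: [0.576, -0.1532, 0.0567]
orientation: [[-0.994, 0.112, -0.0], [0.112, 0.994, -0.0], [0.0, -0.0, -1.0]]
force: [-1.0, -1.1, 0.2]
opening: -0.001
grasp_force: 0.0
```

>>> {"name": "play_rows", "arguments": {"commands": [{"dx":0,"dy":0,"dz":0.025,"ax":0,"ay":0,"az":0,"grip":1},{"dx":0,"dy":0,"dz":0.02,"ax":0,"ay":0,"az":0,"grip":1},{"dx":0,"dy":0,"dz":0,"ax":0,"ay":0,"az":0,"grip":1}]}}

```text
clock: 6.63
eef_pos: [0.576, -0.1532, 0.0563]
orientation: [[-0.994, 0.112, -0.0], [0.112, 0.994, 0.0], [0.0, 0.0, -1.0]]
force: [0.6, -0.4, 0.2]
opening: 0.002
grasp_force: 0.0
```

>>> {"name": "play_rows", "arguments": {"commands": [{"dx":0,"dy":0,"dz":0.025,"ax":0,"ay":0,"az":0,"grip":1},{"dx":0,"dy":0,"dz":0.02,"ax":0,"ay":0,"az":0,"grip":1},{"dx":0,"dy":0,"dz":0,"ax":0,"ay":0,"az":0,"grip":1}]}}

```text
clock: 6.88
eef_pos: [0.576, -0.1532, 0.0558]
orientation: [[-0.994, 0.112, -0.0], [0.112, 0.994, -0.0], [0.0, -0.0, -1.0]]
force: [0.9, 0.4, -0.2]
opening: 0.001
grasp_force: 0.0
```

>>> {"name": "play_rows", "arguments": {"commands": [{"dx":0,"dy":0,"dz":0.025,"ax":0,"ay":0,"az":0,"grip":1},{"dx":0,"dy":0,"dz":0.02,"ax":0,"ay":0,"az":0,"grip":1},{"dx":0,"dy":0,"dz":0,"ax":0,"ay":0,"az":0,"grip":1}]}}

```text
clock: 7.13
eef_pos: [0.576, -0.1532, 0.0554]
orientation: [[-0.994, 0.112, -0.0], [0.112, 0.994, 0.0], [0.0, 0.0, -1.0]]
force: [-0.9, -0.4, 0.1]
opening: 0.001
grasp_force: 0.0
```

>>> {"name": "play_rows", "arguments": {"commands": [{"dx":0,"dy":0,"dz":0.025,"ax":0,"ay":0,"az":0,"grip":1},{"dx":0,"dy":0,"dz":0.02,"ax":0,"ay":0,"az":0,"grip":1},{"dx":0,"dy":0,"dz":0,"ax":0,"ay":0,"az":0,"grip":1}]}}

```text
clock: 7.38
eef_pos: [0.576, -0.1532, 0.0549]
orientation: [[-0.994, 0.112, -0.0], [0.112, 0.994, 0.0], [0.0, 0.0, -1.0]]
force: [0.2, -0.8, 0.4]
opening: 0.004
grasp_force: 0.0
```

```bash
python3 - <<'E'
from h import *
im,c=snap('wrist','w4.png');g=im[:,:,0].astype(float)
tip=proj('wrist',bot.sense()['eef_pos'],c)[0];print('tip px',tip)
row=g[150];print([int(x) for x in g[150,200:360:4]])
pr=np.gradient(cv2.GaussianBlur(g,(3,3),0),axis=1)
L=[];Rr=[]
for v in range(110,200,4):
    L.append((190+np.argmax(pr[v,190:280]),v));Rr.append((290+np.argmin(pr[v,290:370]),v))
print(L[::5],Rr[::5])
for z in(.046,.05,.054,.058):
    a,b=[plane('wrist',np.array(q),z,c)[:,:2]*1000 for q in(L,Rr)]
    pa,pb=[np.polyfit(P[:,0],P[:,1],1) for P in(a,b)]
    x=a[:,0].mean();print(z,(np.polyval(pb,x)-np.polyval(pa,x))/np.hypot(1,pa[0]),np.degrees(np.arctan([pa[0],pb[0]])))
E
```

```text
tip px [277.9600598  247.30180154]
[52, 36, 18, 72, 142, 125, 213, 211, 210, 209, 207, 205, 206, 207, 208, 209, 210, 210, 211, 211, 210, 209, 209, 209, 209, 209, 208, 209, 209, 208, 208, 206, 192, 186, 187, 149, 112, 27, 35, 42]
[(np.int64(209), 110), (np.int64(221), 130), (np.int64(222), 150), (np.int64(212), 170), (np.int64(216), 190)] [(np.int64(350), 110), (np.int64(348), 130), (np.int64(340), 150), (np.int64(345), 170), (np.int64(338), 190)]
0.046 70.8464031859425 [-4.91200588 -8.00483252]
0.05 69.20377891058631 [-4.91200588 -8.00483252]
0.054 67.5611546352304 [-4.91200588 -8.00483252]
0.058 65.9185303598741 [-4.91200588 -8.00483252]
```

```bash
python3 - <<'E'
from h import *
g=cv2.imread('pics/w4.png')[:,:,0].astype(float);c=cam('wrist')
def out(v,u0,st,th):  # walk outward from inside the lid to the first drop
    u=u0
    while g[v,u]>=th:u+=st
    return u-st*( (th-g[v,u])/(g[v,u-st]-g[v,u]))
L=[(out(v,260,-1,170),v) for v in range(120,200,4)];Rr=[(out(v,300,1,150),v) for v in range(120,200,4)]
print(np.round(L[::4],1).tolist(),np.round(Rr[::4],1).tolist())
for z in(.046,.05,.054,.058):
    a,b=[plane('wrist',np.array(q),z,c)[:,:2]*1000 for q in(L,Rr)]
    pa,pb=[np.polyfit(P[:,0],P[:,1],1) for P in(a,b)]
    x=a[:,0].mean();print(z,(np.polyval(pb,x)-np.polyval(pa,x))/np.hypot(1,pa[0]),np.degrees(np.arctan([pa[0],pb[0]])))
E
```

```text
[[303.0, 120.0], [221.4, 136.0], [221.9, 152.0], [222.7, 168.0], [223.5, 184.0]] [[303.8, 120.0], [340.8, 136.0], [339.8, 152.0], [338.8, 168.0], [337.9, 184.0]]
 ** On entry to DLASCL parameter number  4 had an illegal value
 ** On entry to DLASCL parameter number  4 had an illegal value
 ** On entry to DLASCL parameter number  4 had an illegal value
 ** On entry to DLASCL parameter number  4 had an illegal value
 ** On entry to DLASCL parameter number  5 had an illegal value
 ** On entry to DLASCL parameter number  4 had an illegal value<stdin>:6: RuntimeWarning: divide by zero encountered in scalar divide
h.py:15: RuntimeWarning: invalid value encountered in divide
  for _ in range(20): u=d/(1+k1*(u**2).sum(1,keepdims=True))
Traceback (most recent call last):
numpy.linalg.LinAlgError: SVD did not converge in Linear Least Squares
```

>>> {"name": "play_rows", "arguments": {"commands": [{"dx":0,"dy":0,"dz":0.025,"ax":0,"ay":0,"az":0,"grip":1},{"dx":0,"dy":0,"dz":0.02,"ax":0,"ay":0,"az":0,"grip":1},{"dx":0,"dy":0,"dz":0,"ax":0,"ay":0,"az":0,"grip":1}]}}

```text
clock: 7.68
eef_pos: [0.576, -0.1532, 0.0545]
orientation: [[-0.994, 0.112, -0.0], [0.112, 0.994, 0.0], [0.0, 0.0, -1.0]]
force: [0.8, 0.8, 0.6]
opening: -0.001
grasp_force: 0.0
```

```bash
python3 - <<'E'
from h import *
g=cv2.imread('pics/w4.png')[:,:,0].astype(float);c=cam('wrist');c[3][2]+=.00045
def out(v,u0,st,th):
    u=u0
    while g[v,u]>=th:u+=st
    return u-st*( (th-g[v,u])/(g[v,u-st]-g[v,u]))
V=range(134,200,4)
L=[(out(v,260,-1,170),v) for v in V];Rr=[(out(v,300,1,150),v) for v in V]
for z in(.046,.05,.054,.058):
    a,b=[plane('wrist',np.array(q),z,c)[:,:2]*1000 for q in(L,Rr)]
    pa,pb=[np.polyfit(P[:,0],P[:,1],1) for P in(a,b)]
    x=a[:,0].mean();print(z,(np.polyval(pb,x)-np.polyval(pa,x))/np.hypot(1,pa[0]),np.degrees(np.arctan([pa[0],pb[0]])))
E
```

```text
0.046 65.51059492072692 [-6.48236645 -6.27728846]
0.05 63.99174877099551 [-6.48236645 -6.27728846]
0.054 62.472902621264346 [-6.48236645 -6.27728846]
0.058 60.954056471532894 [-6.48236645 -6.27728846]
```

>>> {"name": "play_rows", "arguments": {"commands": [{"dx":0,"dy":0,"dz":0.025,"ax":0,"ay":0,"az":0,"grip":1},{"dx":0,"dy":0,"dz":0.02,"ax":0,"ay":0,"az":0,"grip":1},{"dx":0,"dy":0,"dz":0,"ax":0,"ay":0,"az":0,"grip":1}]}}

```text
clock: 7.93
eef_pos: [0.576, -0.1532, 0.054]
orientation: [[-0.994, 0.112, -0.0], [0.112, 0.994, 0.0], [0.0, 0.0, -1.0]]
force: [-1.0, 0.9, 0.5]
opening: -0.0
grasp_force: 0.0
```

>>> {"name": "play_rows", "arguments": {"commands": [{"dx":0,"dy":0,"dz":0.025,"ax":0,"ay":0,"az":0,"grip":1},{"dx":0,"dy":0,"dz":0.02,"ax":0,"ay":0,"az":0,"grip":1},{"dx":0,"dy":0,"dz":0,"ax":0,"ay":0,"az":0,"grip":1}]}}

```text
clock: 8.18
eef_pos: [0.576, -0.1532, 0.0536]
orientation: [[-0.994, 0.112, -0.0], [0.112, 0.994, 0.0], [0.0, 0.0, -1.0]]
force: [0.6, 0.4, -1.1]
opening: 0.004
grasp_force: 0.0
```

>>> {"name": "play_rows", "arguments": {"commands": [{"dx":0,"dy":0,"dz":0.025,"ax":0,"ay":0,"az":0,"grip":1},{"dx":0,"dy":0,"dz":0.02,"ax":0,"ay":0,"az":0,"grip":1},{"dx":0,"dy":0,"dz":0,"ax":0,"ay":0,"az":0,"grip":1}]}}

```text
clock: 8.43
eef_pos: [0.576, -0.1532, 0.0531]
orientation: [[-0.994, 0.112, -0.0], [0.112, 0.994, 0.0], [0.0, 0.0, -1.0]]
force: [0.6, 1.0, 0.3]
opening: -0.004
grasp_force: 0.0
```

>>> {"name": "play_rows", "arguments": {"commands": [{"dx":0,"dy":0,"dz":0.025,"ax":0,"ay":0,"az":0,"grip":1},{"dx":0,"dy":0,"dz":0.02,"ax":0,"ay":0,"az":0,"grip":1},{"dx":0,"dy":0,"dz":0,"ax":0,"ay":0,"az":0,"grip":1}]}}

```text
clock: 8.68
eef_pos: [0.576, -0.1532, 0.0527]
orientation: [[-0.994, 0.112, -0.0], [0.112, 0.994, 0.0], [0.0, 0.0, -1.0]]
force: [0.8, -0.3, 0.3]
opening: 0.002
grasp_force: 0.0
```

>>> {"name": "play_rows", "arguments": {"commands": [{"dx":0,"dy":0,"dz":0.025,"ax":0,"ay":0,"az":0,"grip":1},{"dx":0,"dy":0,"dz":0.015,"ax":0,"ay":0,"az":0,"grip":1},{"dx":0,"dy":0,"dz":0,"ax":0,"ay":0,"az":0,"grip":1}]}}

```text
clock: 8.93
eef_pos: [0.576, -0.1532, 0.0523]
orientation: [[-0.994, 0.112, -0.0], [0.112, 0.994, 0.0], [0.0, 0.0, -1.0]]
force: [-0.8, 0.7, -0.6]
opening: -0.005
grasp_force: 0.0
```

>>> {"name": "play_rows", "arguments": {"commands": [{"dx":0,"dy":0,"dz":0.025,"ax":0,"ay":0,"az":0,"grip":1},{"dx":0,"dy":0,"dz":0.015,"ax":0,"ay":0,"az":0,"grip":1},{"dx":0,"dy":0,"dz":0,"ax":0,"ay":0,"az":0,"grip":1}]}}

```text
clock: 9.18
eef_pos: [0.576, -0.1532, 0.0519]
orientation: [[-0.994, 0.112, -0.0], [0.112, 0.994, 0.0], [0.0, 0.0, -1.0]]
force: [0.2, 1.1, -0.0]
opening: -0.002
grasp_force: 0.0
```

>>> {"name": "play_rows", "arguments": {"commands": [{"dx":0,"dy":0,"dz":0.025,"ax":0,"ay":0,"az":0,"grip":1},{"dx":0,"dy":0,"dz":0.02,"ax":0,"ay":0,"az":0,"grip":1},{"dx":0,"dy":0,"dz":0,"ax":0,"ay":0,"az":0,"grip":1}]}}

```text
clock: 9.43
eef_pos: [0.576, -0.1532, 0.0514]
orientation: [[-0.994, 0.112, -0.0], [0.112, 0.994, 0.0], [0.0, 0.0, -1.0]]
force: [0.1, 0.8, 0.4]
opening: -0.003
grasp_force: 0.0
```

```bash
python3 - <<'E'
from h import *
im,c=snap('wrist','w5.png');cv2.imwrite('pics/w5c.png',cv2.resize(im[200:300,230:340],None,fx=5,fy=5,interpolation=2))
F=[]
for i in range(6):
    s=bot.sense();F.append(s['force']);bot.read_camera('wrist')
print(np.round(np.mean(F,0),2),np.round(np.std(F,0),2),s['eef_pos'],s['clock'])
E
```

```text
[-0.03  0.09  0.13] [0.36 0.76 0.55] [ 0.57601245 -0.15322778  0.05147373] 9.7333
```

View pics/w5c.png

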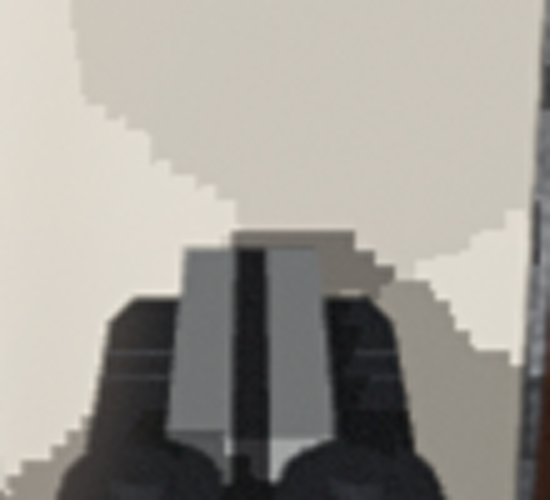

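The crop shows the closed fingertips (front edge at crop row 247). Their shadow on the lid is offset to (355,231), so the tips are still above the glass. I'll estimate the gap from the shadow.

```bash
python3 - <<'E'
from h import *
import pickle
c2=pickle.load(open('c2.pkl','rb'));c=cam('wrist')
for top,sh in (((385,146),(393,65)),((188,110),(205,40))):
    A=plane('wrist',[np.array(top)/5+[335,150]],.038,c2)[0];B=plane('wrist',[np.array(sh)/5+[335,150]],0,c2)[0]
    l=(B-A)[:2]/.038;print('light slope',l)
    for zl in (.053,.0555):
        S=plane('wrist',[np.array([355,231])/5+[230,200]],zl,c)[0]
        for g in (.002,.004,.006,.008,.010):
            q=proj('wrist',S+[-l[0]*g,-l[1]*g,g],c)[0];print(zl,g,((q-[230,200])*5).round(0),end=' ')
        print()
E
```

```text
light slope [-0.30441659  0.45414195]
0.053 0.002 [349. 244.] 0.053 0.004 [342. 258.] 0.053 0.006 [336. 272.] 0.053 0.008 [329. 286.] 0.053 0.01 [322. 300.] 
0.0555 0.002 [349. 245.] 0.0555 0.004 [342. 258.] 0.0555 0.006 [335. 272.] 0.0555 0.008 [329. 287.] 0.0555 0.01 [322. 301.] 
light slope [-0.24690727  0.40910897]
0.053 0.002 [349. 243.] 0.053 0.004 [344. 256.] 0.053 0.006 [338. 269.] 0.053 0.008 [332. 282.] 0.053 0.01 [326. 295.] 
0.0555 0.002 [349. 244.] 0.0555 0.004 [343. 256.] 0.0555 0.006 [338. 269.] 0.0555 0.008 [331. 283.] 0.0555 0.01 [325. 296.]
```

>>> {"name": "play_rows", "arguments": {"commands": [{"dx":0,"dy":0,"dz":0.03,"ax":0,"ay":0,"az":0,"grip":1},{"dx":0,"dy":0,"dz":0.03,"ax":0,"ay":0,"az":0,"grip":1},{"dx":0,"dy":0,"dz":0,"ax":0,"ay":0,"az":0,"grip":1}]}}

```text
clock: 10.03
eef_pos: [0.576, -0.1532, 0.0508]
orientation: [[-0.994, 0.112, -0.0], [0.112, 0.994, 0.0], [0.0, 0.0, -1.0]]
force: [1.0, 0.4, -0.6]
opening: -0.003
grasp_force: 0.0
```

>>> {"name": "play_rows", "arguments": {"commands": [{"dx":0,"dy":0,"dz":0.025,"ax":0,"ay":0,"az":0,"grip":1},{"dx":0,"dy":0,"dz":0.02,"ax":0,"ay":0,"az":0,"grip":1},{"dx":0,"dy":0,"dz":0,"ax":0,"ay":0,"az":0,"grip":1}]}}

```text
clock: 10.28
eef_pos: [0.576, -0.1532, 0.0504]
orientation: [[-0.994, 0.112, 0.0], [0.112, 0.994, -0.0], [-0.0, -0.0, -1.0]]
force: [-0.3, -0.1, -0.3]
opening: -0.001
grasp_force: 0.0
```

>>> {"name": "play_rows", "arguments": {"commands": [{"dx":0,"dy":0,"dz":0.025,"ax":0,"ay":0,"az":0,"grip":1},{"dx":0,"dy":0,"dz":0.02,"ax":0,"ay":0,"az":0,"grip":1},{"dx":0,"dy":0,"dz":0,"ax":0,"ay":0,"az":0,"grip":1}]}}

```text
clock: 10.53
eef_pos: [0.576, -0.1532, 0.0499]
orientation: [[-0.994, 0.112, -0.0], [0.112, 0.994, 0.0], [0.0, 0.0, -1.0]]
force: [0.4, 1.2, 0.2]
opening: 0.002
grasp_force: 0.0
```

>>> {"name": "play_rows", "arguments": {"commands": [{"dx":0,"dy":0,"dz":0.025,"ax":0,"ay":0,"az":0,"grip":1},{"dx":0,"dy":0,"dz":0.02,"ax":0,"ay":0,"az":0,"grip":1},{"dx":0,"dy":0,"dz":0,"ax":0,"ay":0,"az":0,"grip":1}]}}

```text
clock: 10.78
eef_pos: [0.576, -0.1532, 0.0494]
orientation: [[-0.994, 0.112, -0.0], [0.112, 0.994, 0.0], [0.0, 0.0, -1.0]]
force: [0.7, 0.7, -0.1]
opening: -0.0
grasp_force: 0.0
```

>>> {"name": "play_rows", "arguments": {"commands": [{"dx":0,"dy":0,"dz":0.025,"ax":0,"ay":0,"az":0,"grip":1},{"dx":0,"dy":0,"dz":0.02,"ax":0,"ay":0,"az":0,"grip":1},{"dx":0,"dy":0,"dz":0,"ax":0,"ay":0,"az":0,"grip":1}]}}

```text
clock: 11.03
eef_pos: [0.576, -0.1532, 0.049]
orientation: [[-0.994, 0.112, -0.0], [0.112, 0.994, -0.0], [0.0, -0.0, -1.0]]
force: [0.1, -0.2, -0.1]
opening: -0.001
grasp_force: 0.0
```

```bash
python3 - <<'E'
from h import *
im,c=snap('wrist','w6.png')
for f in('w5','w6'):
    g=cv2.imread(f'pics/{f}.png')[:,:,1]; print(f,[g[240:254,u].tolist() for u in(286,290)],g[248,288:312].tolist())
E
```

```text
w5 [[197, 197, 197, 197, 199, 197, 130, 110, 110, 102, 114, 115, 115, 115], [198, 197, 198, 196, 197, 198, 130, 109, 109, 99, 113, 115, 116, 115]] [109, 109, 109, 110, 110, 109, 111, 110, 110, 110, 111, 107, 121, 189, 199, 199, 197, 196, 196, 197, 196, 196, 196, 197]
w6 [[198, 199, 199, 198, 198, 198, 200, 198, 131, 100, 115, 117, 116, 116], [198, 199, 199, 198, 197, 199, 199, 199, 131, 100, 114, 116, 116, 116]] [131, 131, 131, 131, 131, 131, 133, 132, 132, 133, 131, 130, 140, 190, 199, 198, 198, 198, 198, 198, 198, 197, 198, 197]
```

>>> {"name": "play_rows", "arguments": {"commands": [{"dx":0,"dy":0,"dz":0.025,"ax":0,"ay":0,"az":0,"grip":1},{"dx":0,"dy":0,"dz":0.025,"ax":0,"ay":0,"az":0,"grip":1},{"dx":0,"dy":0,"dz":0,"ax":0,"ay":0,"az":0,"grip":1}]}}

```text
clock: 11.33
eef_pos: [0.5759, -0.1532, 0.0485]
orientation: [[-0.994, 0.112, -0.0], [0.112, 0.994, 0.0], [0.0, 0.0, -1.0]]
force: [-0.3, -0.0, 0.8]
opening: -0.0
grasp_force: 0.0
```

>>> {"name": "play_rows", "arguments": {"commands": [{"dx":0,"dy":0,"dz":0.02,"ax":0,"ay":0,"az":0,"grip":1},{"dx":0,"dy":0,"dz":0.015,"ax":0,"ay":0,"az":0,"grip":1},{"dx":0,"dy":0,"dz":0,"ax":0,"ay":0,"az":0,"grip":1}]}}

```text
clock: 11.58
eef_pos: [0.576, -0.1532, 0.0482]
orientation: [[-0.994, 0.112, -0.0], [0.112, 0.994, 0.0], [0.0, 0.0, -1.0]]
force: [0.8, -0.1, -0.0]
opening: -0.001
grasp_force: 0.0
```

>>> {"name": "play_rows", "arguments": {"commands": [{"dx":0,"dy":0,"dz":0.02,"ax":0,"ay":0,"az":0,"grip":1},{"dx":0,"dy":0,"dz":0.015,"ax":0,"ay":0,"az":0,"grip":1},{"dx":0,"dy":0,"dz":0,"ax":0,"ay":0,"az":0,"grip":1}]}}

```text
clock: 11.83
eef_pos: [0.576, -0.1532, 0.0478]
orientation: [[-0.994, 0.112, -0.0], [0.112, 0.994, 0.0], [0.0, 0.0, -1.0]]
force: [0.6, 0.3, 0.0]
opening: -0.003
grasp_force: 0.0
```

```bash
python3 - <<'E'
from h import *
im,c=snap('wrist','w7.png');g=im[:,:,1];print([g[244:254,u].tolist() for u in(286,290)],bot.sense()['force'])
E
```

```text
[[198, 197, 198, 199, 198, 126, 111, 117, 116, 116], [198, 198, 198, 199, 198, 123, 111, 115, 116, 117]] [0.1723198  0.16374373 0.450515  ]
```

>>> {"name": "play_rows", "arguments": {"commands": [{"dx":0,"dy":0,"dz":0.015,"ax":0,"ay":0,"az":0,"grip":1},{"dx":0,"dy":0,"dz":0.015,"ax":0,"ay":0,"az":0,"grip":1},{"dx":0,"dy":0,"dz":0,"ax":0,"ay":0,"az":0,"grip":1}]}}

```text
clock: 12.13
eef_pos: [0.576, -0.1532, 0.0475]
orientation: [[-0.994, 0.112, -0.0], [0.112, 0.994, 0.0], [0.0, 0.0, -1.0]]
force: [-1.0, -0.1, -0.4]
opening: 0.003
grasp_force: 0.0
```

>>> {"name": "play_rows", "arguments": {"commands": [{"dx":0,"dy":0,"dz":0.015,"ax":0,"ay":0,"az":0,"grip":1},{"dx":0,"dy":0,"dz":0.015,"ax":0,"ay":0,"az":0,"grip":1},{"dx":0,"dy":0,"dz":0,"ax":0,"ay":0,"az":0,"grip":1}]}}

```text
clock: 12.38
eef_pos: [0.576, -0.1532, 0.0472]
orientation: [[-0.994, 0.112, -0.0], [0.112, 0.994, 0.0], [0.0, 0.0, -1.0]]
force: [-0.2, 0.4, -0.8]
opening: -0.001
grasp_force: 0.0
```

>>> {"name": "play_rows", "arguments": {"commands": [{"dx":0,"dy":0,"dz":0.02,"ax":0,"ay":0,"az":0,"grip":1},{"dx":0,"dy":0,"dz":0.015,"ax":0,"ay":0,"az":0,"grip":1},{"dx":0,"dy":0,"dz":0,"ax":0,"ay":0,"az":0,"grip":1}]}}

```text
clock: 12.63
eef_pos: [0.576, -0.1532, 0.0469]
orientation: [[-0.994, 0.112, -0.0], [0.112, 0.994, 0.0], [0.0, 0.0, -1.0]]
force: [-0.8, -1.8, -0.6]
opening: 0.001
grasp_force: 0.0
```

>>> {"name": "play_rows", "arguments": {"commands": [{"dx":0,"dy":0,"dz":0.02,"ax":0,"ay":0,"az":0,"grip":1},{"dx":0,"dy":0,"dz":0.02,"ax":0,"ay":0,"az":0,"grip":1},{"dx":0,"dy":0,"dz":0,"ax":0,"ay":0,"az":0,"grip":1}]}}

```text
clock: 12.88
eef_pos: [0.576, -0.1532, 0.0465]
orientation: [[-0.994, 0.111, -0.0], [0.111, 0.994, 0.0], [0.0, -0.0, -1.0]]
force: [0.1, -0.2, -0.2]
opening: -0.0
grasp_force: 0.0
```

```bash
python3 - <<'E'
from h import *
im,c=snap('wrist','w8.png');g=im[:,:,1];print([g[244:254,u].tolist() for u in(286,290)],g[249,294:306],g[252,294:306],g[256,294:306])
print(cv2.imread('pics/w7.png')[252,294:306,1],cv2.imread('pics/w6.png')[252,294:306,1])
F=[]
for i in range(5): F.append(bot.sense()['force']);bot.read_camera('wrist')
print(np.mean(F,0).round(2))
E
```

```text
[[197, 198, 197, 132, 108, 99, 115, 116, 114, 114], [197, 198, 198, 131, 109, 100, 114, 116, 114, 115]] [109 110 112 111 110 109 108 135 189 197 197 197] [111 110 111 110 111 111 109 121 190 199 198 198] [114 111 111 111 111 111 113 112 111 110 108 122]
[112 111 112 111 111 111 111 121 187 200 197 196] [112 112 112 111 110 111 111 111 128 131 138 186]
[-0.42 -0.26  0.13]
```

```bash
python3 - <<'E'
from h import *
im,c=snap('side','s1.png')
e=np.array(bot.sense()['eef_pos'])
for z in(.0465,.0555,.07): print(z,proj('side',[e[0],e[1],z]).round(1))
print('origin of crop 220,200')
cv2.imwrite('pics/s1c.png',cv2.resize(im[210:310,235:345],None,fx=6,fy=6,interpolation=cv2.INTER_NEAREST))
E
```

```text
0.0465 [[293.5 275.9]]
0.0555 [[293.5 274.5]]
0.07 [[293.6 272.1]]
origin of crop 220,200
```

View pics/s1c.png

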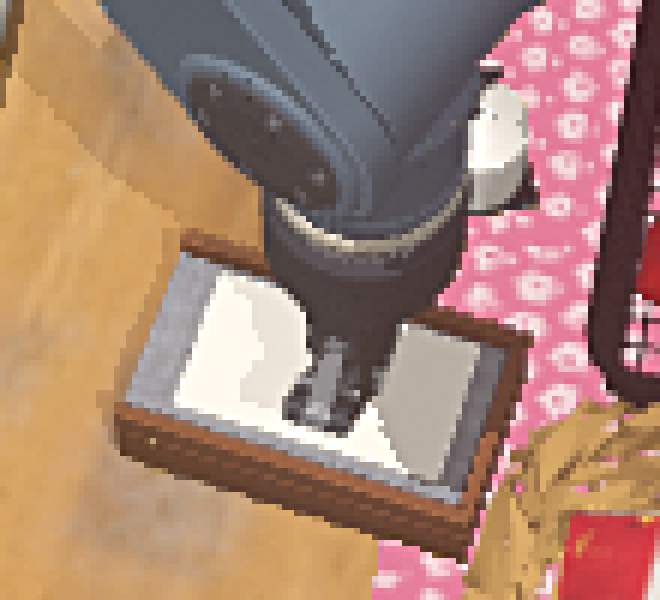

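The side crop shows the fingers at about (288,282), over the lid and inside the rails. It doesn't resolve the remaining gap, so I'll compare the tip's shadow with the earlier, higher view.

```bash
python3 - <<'E'
from h import *
for f,vs,u0,u1 in (('w3',range(125,262,8),228,332),('w8',range(160,262,6),228,335)):
    g=cv2.imread(f'pics/{f}.png')[:,:,1]
    print(f)
    for v in vs:
        r=g[v,u0:u1].astype(int); e=[(u0+i,r[i],r[i+1]) for i in range(len(r)-1) if abs(r[i+1]-r[i])>7]
        print(v,r[::8].tolist(),[(int(a)) for a,_,_ in e][:12])
E
```

```text
w3
125 [132, 217, 211, 212, 217, 218, 219, 219, 219, 217, 218, 217, 216] [231, 232, 325, 326, 329, 330]
133 [145, 216, 213, 214, 216, 219, 219, 196, 197, 196, 200, 216, 201] [228, 231, 232, 281, 282, 304, 306, 311, 321, 324, 325, 330]
141 [138, 217, 212, 215, 217, 220, 220, 196, 196, 196, 197, 195, 196] [231, 232, 233, 282, 324, 325, 327, 328, 330]
149 [133, 217, 214, 215, 217, 219, 220, 197, 197, 197, 196, 196, 188] [232, 233, 280, 281, 323, 324, 325, 329, 330]
157 [128, 217, 214, 216, 219, 220, 219, 197, 197, 196, 196, 196, 180] [228, 229, 232, 233, 281, 323, 324, 325, 327, 328, 329, 330]
165 [128, 217, 214, 216, 219, 219, 218, 197, 197, 195, 195, 196, 148] [228, 232, 233, 234, 282, 323, 324, 325, 327, 328, 329]
173 [131, 216, 214, 217, 219, 218, 218, 219, 196, 196, 195, 195, 130] [228, 232, 233, 234, 286, 322, 323, 324, 327, 328, 329]
181 [118, 216, 214, 217, 218, 218, 219, 218, 217, 195, 195, 195, 127] [228, 233, 234, 293, 294, 296, 322, 323, 324, 327, 328, 330]
189 [114, 215, 214, 216, 218, 219, 218, 218, 217, 217, 196, 196, 72] [228, 229, 234, 235, 306, 322, 323, 324, 325, 326,
[... 2007 characters left out ...]
198, 197, 198] [239]
220 [220, 217, 197, 198, 198, 198, 197, 198, 198, 198, 198, 197, 197, 198] [240]
226 [220, 216, 197, 198, 198, 198, 197, 197, 197, 198, 198, 198, 197, 197] [241]
232 [219, 216, 216, 197, 198, 197, 197, 198, 197, 197, 197, 198, 197, 197] [250]
238 [219, 216, 216, 218, 203, 197, 198, 197, 198, 198, 198, 197, 197, 198] [259]
244 [218, 216, 216, 218, 218, 199, 196, 197, 197, 196, 197, 197, 197, 197] [264, 270, 272]
250 [218, 215, 214, 217, 218, 123, 99, 112, 114, 108, 197, 197, 196, 218] [265, 266, 267, 275, 276, 277, 281, 282, 283, 300, 301, 302]
256 [217, 214, 215, 216, 218, 114, 88, 109, 115, 113, 197, 217, 218, 217] [265, 266, 275, 276, 277, 282, 283, 304, 305, 306, 313]
```

>>> {"name": "play_rows", "arguments": {"commands": [{"dx":0,"dy":0,"dz":0.02,"ax":0,"ay":0,"az":0,"grip":1},{"dx":0,"dy":0,"dz":0.02,"ax":0,"ay":0,"az":0,"grip":1},{"dx":0,"dy":0,"dz":0,"ax":0,"ay":0,"az":0,"grip":1}]}}

```text
clock: 13.48
eef_pos: [0.576, -0.1532, 0.046]
orientation: [[-0.994, 0.112, -0.0], [0.112, 0.994, 0.0], [0.0, 0.0, -1.0]]
force: [-0.3, -0.4, -0.9]
opening: 0.002
grasp_force: 0.0
```

```bash
python3 - <<'E'
from h import *
g=cv2.imread('pics/w1.png')[:,:,1]
for v in range(260,304,6): print(v,'L',g[v,160:200:2].tolist(),'R',g[v,360:400:2].tolist())
E
```

```text
260 L [169, 170, 169, 169, 168, 166, 164, 167, 168, 171, 170, 170, 170, 170, 167, 164, 169, 171, 171, 172] R [123, 124, 126, 124, 121, 121, 119, 119, 118, 152, 161, 159, 160, 126, 117, 117, 118, 116, 116, 117]
266 L [168, 170, 170, 165, 177, 201, 201, 200, 201, 202, 146, 62, 53, 51, 64, 167, 172, 176, 199, 213] R [124, 124, 123, 122, 121, 108, 65, 65, 63, 62, 192, 202, 201, 201, 201, 199, 131, 119, 121, 120]
272 L [169, 167, 183, 201, 201, 200, 200, 201, 155, 63, 58, 50, 52, 50, 51, 198, 210, 211, 212, 210] R [118, 120, 121, 120, 120, 92, 67, 66, 65, 64, 66, 75, 195, 201, 201, 200, 200, 199, 129, 121]
278 L [144, 201, 200, 200, 201, 201, 170, 68, 61, 48, 49, 51, 50, 50, 47, 165, 234, 234, 232, 230] R [167, 124, 120, 124, 125, 76, 70, 70, 65, 65, 64, 64, 66, 79, 198, 201, 200, 201, 200, 200]
284 L [200, 200, 200, 201, 184, 72, 60, 50, 49, 52, 50, 51, 49, 50, 48, 65, 162, 162, 161, 142] R [174, 173, 171, 170, 169, 68, 68, 68, 70, 65, 64, 63, 64, 62, 66, 102, 203, 200, 200, 200]
290 L [200, 200, 199, 89, 65, 53, 49, 48, 51, 51, 52, 48, 50, 51, 49, 55, 164, 173, 171, 169] R [173, 174, 173, 174, 123, 67, 69, 69, 69, 66, 65, 65, 65, 62, 64, 64, 64, 117, 202, 200]
296 L [200, 109, 63, 52, 51, 49, 48, 51, 49, 49, 50, 50, 49, 47, 49, 50, 155, 168, 171, 173] R [172, 172, 173, 173, 134, 53, 57, 69, 69, 69, 63, 63, 64, 65, 62, 65, 64, 63, 61, 149]
302 L [65, 57, 50, 50, 49, 47, 49, 51, 50, 52, 49, 50, 49, 49, 47, 95, 174, 169, 169, 164] R [176, 174, 170, 170, 171, 74, 52, 55, 66, 69, 56, 61, 64, 65, 64, 62, 62, 61, 64, 66]
```

>>> {"name": "play_rows", "arguments": {"commands": [{"dx":0,"dy":0,"dz":0.025,"ax":0,"ay":0,"az":0,"grip":1},{"dx":0,"dy":0,"dz":0.025,"ax":0,"ay":0,"az":0,"grip":1},{"dx":0,"dy":0,"dz":0,"ax":0,"ay":0,"az":0,"grip":1}]}}

```text
clock: 13.73
eef_pos: [0.576, -0.1532, 0.0455]
orientation: [[-0.994, 0.112, -0.0], [0.112, 0.994, 0.0], [0.0, 0.0, -1.0]]
force: [-1.1, 0.3, 0.4]
opening: 0.003
grasp_force: 0.0
```

>>> {"name": "play_rows", "arguments": {"commands": [{"dx":0,"dy":0,"dz":0.05,"ax":0,"ay":0,"az":0,"grip":1},{"dx":0,"dy":0,"dz":0.05,"ax":0,"ay":0,"az":0,"grip":1},{"dx":0,"dy":0,"dz":0.05,"ax":0,"ay":0,"az":0,"grip":1},{"dx":0,"dy":0,"dz":0.05,"ax":0,"ay":0,"az":0,"grip":1},{"dx":0,"dy":0,"dz":0.05,"ax":0,"ay":0,"az":0,"grip":1}]}}

```text
clock: 14.15
eef_pos: [0.576, -0.1532, 0.043]
orientation: [[-0.994, 0.112, -0.0], [0.112, 0.994, 0.0], [0.0, 0.0, -1.0]]
force: [-0.8, 0.9, -0.2]
opening: 0.0
grasp_force: 0.0
```

>>> {"name": "play_rows", "arguments": {"commands": [{"dx":0,"dy":0,"dz":0.05,"ax":0,"ay":0,"az":0,"grip":1},{"dx":0,"dy":0,"dz":0.05,"ax":0,"ay":0,"az":0,"grip":1},{"dx":0,"dy":0,"dz":0.05,"ax":0,"ay":0,"az":0,"grip":1},{"dx":0,"dy":0,"dz":0.0,"ax":0,"ay":0,"az":0,"grip":1}]}}

```text
clock: 14.48
eef_pos: [0.576, -0.1532, 0.0415]
orientation: [[-0.994, 0.112, -0.0], [0.112, 0.994, 0.0], [0.0, 0.0, -1.0]]
force: [-0.5, 0.2, -0.4]
opening: 0.0
grasp_force: 0.0
```

```bash
python3 - <<'E'
from h import *
from scipy.optimize import least_squares
im,c=snap('wrist','w9.png')
K=c[0];m=bot.camera_model('wrist');M=np.array(m['mount']);print(K[1,2],c[1])
# open tip from w1: inner faces 85 mm apart, front bottom corners (188.5,265),(371,265)
def pr(X):
    q=(np.array(X)-M[:3,3])@M[:3,:3];u=q[:2]/q[2];u=u*(1+c[1]*(u@u));return u*[K[0,0],K[1,1]]+[K[0,2],K[1,2]]
s=least_squares(lambda p:np.r_[pr([p[0],-.0425+p[2],p[1]])-[188.5,265],pr([p[0],.0425+p[2],p[1]])-[371,265]],[.01,-.02,0]);print('open tip in tool frame x,z,y0',s.x,s.cost)
for f in('w5','w6','w7','w8','w9'):
    g=cv2.imread(f'pics/{f}.png')[:,:,1];print(f,[g[v,288:316].tolist() for v in(251,)],g[242:252,288].tolist())
F=[]
for i in range(4): F.append(bot.sense()['force']);bot.read_camera('wrist')
print(np.mean(F,0).round(2))
E
```

```text
204.56204145275223 -0.0029813668995900306
open tip in tool frame x,z,y0 [ 0.00819588 -0.03544514  0.0010886 ] 0.00572411746050774
w5 [[114, 116, 115, 115, 115, 113, 111, 110, 110, 111, 111, 110, 111, 111, 109, 108, 121, 187, 199, 198, 198, 197, 197, 197, 196, 198, 198, 198]] [197, 197, 198, 197, 131, 110, 109, 100, 113, 114]
w6 [[115, 116, 116, 118, 115, 114, 112, 113, 113, 110, 111, 112, 111, 122, 187, 198, 197, 199, 199, 199, 198, 198, 198, 198, 198, 198, 198, 198]] [199, 198, 198, 198, 200, 198, 131, 99, 114, 115]
w7 [[115, 114, 115, 116, 116, 113, 111, 111, 111, 111, 110, 109, 110, 121, 189, 200, 199, 198, 198, 198, 198, 197, 198, 198, 197, 198, 198, 197]] [198, 197, 197, 197, 198, 199, 198, 125, 112, 115]
w8 [[116, 114, 116, 115, 116, 113, 110, 112, 112, 111, 111, 111, 108, 121, 188, 198, 197, 197, 197, 196, 197, 197, 197, 198, 197, 196, 197, 197]] [197, 197, 197, 199, 198, 130, 109, 99, 112, 116]
w9 [[114, 116, 114, 114, 116, 113, 111, 111, 109, 110, 126, 129, 129, 137, 187, 197, 196, 196, 196, 196, 197, 196, 196, 196, 196, 196, 196, 196]] [197, 197, 195, 197, 197, 131, 108, 99, 112, 114]
[-0.48 -0.07 -0.05]
```

>>> {"name": "play_rows", "arguments": {"commands": [{"dx":0,"dy":0,"dz":0.05,"ax":0,"ay":0,"az":0,"grip":1},{"dx":0,"dy":0,"dz":0.05,"ax":0,"ay":0,"az":0,"grip":1},{"dx":0,"dy":0,"dz":0.05,"ax":0,"ay":0,"az":0,"grip":1},{"dx":0,"dy":0,"dz":0.05,"ax":0,"ay":0,"az":0,"grip":1},{"dx":0,"dy":0,"dz":0.05,"ax":0,"ay":0,"az":0,"grip":1}]}}

```text
clock: 15.15
eef_pos: [0.576, -0.1532, 0.039]
orientation: [[-0.994, 0.112, -0.0], [0.112, 0.994, 0.0], [0.0, 0.0, -1.0]]
force: [0.4, -0.4, 1.2]
opening: -0.001
grasp_force: 0.0
```

>>> {"name": "play_rows", "arguments": {"commands": [{"dx":0,"dy":0,"dz":0.05,"ax":0,"ay":0,"az":0,"grip":1},{"dx":0,"dy":0,"dz":0.05,"ax":0,"ay":0,"az":0,"grip":1},{"dx":0,"dy":0,"dz":0.0,"ax":0,"ay":0,"az":0,"grip":1}]}}

```text
clock: 15.4
eef_pos: [0.5759, -0.1532, 0.038]
orientation: [[-0.994, 0.112, -0.0], [0.112, 0.994, 0.0], [0.0, 0.0, -1.0]]
force: [0.5, -0.1, 0.1]
opening: -0.0
grasp_force: 0.0
```

```bash
python3 - <<'E'
from h import *
im,c=snap('wrist','w10.png');g=im[:,:,0].astype(float)
def out(v,u0,st,th):
    u=u0
    while g[v,u]>=th:u+=st
    return u-st*((th-g[v,u])/(g[v,u-st]-g[v,u]))
V=range(150,226,4)
L=[(out(v,258,-1,165),v) for v in V];Rr=[(out(v,304,1,150),v) for v in V]
for z in(.05,.054,.058):
    a,b=[plane('wrist',np.array(q),z,c)[:,:2]*1000 for q in(L,Rr)]
    pa,pb=[np.polyfit(P[:,0],P[:,1],1) for P in(a,b)]
    x=a[:,0].mean();print(z,(np.polyval(pb,x)-np.polyval(pa,x))/np.hypot(1,pa[0]),np.degrees(np.arctan([pa[0],pb[0]])))
gg=im[:,:,1];print(gg[251,288:312].tolist(),gg[242:252,288].tolist(),gg[242:252,270].tolist())
F=[]
for i in range(3): F.append(bot.sense()['force']);bot.read_camera('wrist')
print(np.mean(F,0).round(2))
E
```

```text
0.05 64.35087008724429 [-6.57862829 -6.44175564]
0.054 62.65285983053916 [-6.57862829 -6.44175564]
0.058 60.95484957383394 [-6.57862829 -6.44175564]
[113, 114, 113, 113, 113, 112, 107, 108, 107, 119, 186, 197, 196, 196, 196, 195, 196, 196, 196, 196, 196, 196, 195, 196] [196, 196, 196, 196, 196, 197, 195, 156, 120, 113] [197, 196, 196, 195, 196, 196, 195, 155, 119, 113]
[0.28 0.08 0.09]
```

>>> {"name": "play_rows", "arguments": {"commands": [{"dx":0,"dy":0,"dz":0.03,"ax":0,"ay":0,"az":0,"grip":1},{"dx":0,"dy":0,"dz":0.03,"ax":0,"ay":0,"az":0,"grip":1},{"dx":0,"dy":0,"dz":0.03,"ax":0,"ay":0,"az":0,"grip":1},{"dx":0,"dy":0,"dz":0.0,"ax":0,"ay":0,"az":0,"grip":1}]}}

```text
clock: 15.93
eef_pos: [0.5759, -0.1532, 0.0371]
orientation: [[-0.994, 0.112, -0.0], [0.112, 0.994, 0.0], [0.0, 0.0, -1.0]]
force: [0.4, -0.7, 0.0]
opening: -0.003
grasp_force: 0.0
```

```bash
python3 - <<'E'
from h import *
im,c=snap('wrist','w11.png')
gg=im[:,:,1];print(gg[251,288:312].tolist(),gg[254,288:312].tolist(),gg[242:252,288].tolist(),bot.sense()['force'])
E
```

```text
[114, 113, 114, 112, 113, 119, 129, 129, 130, 136, 187, 197, 196, 196, 196, 195, 196, 196, 196, 196, 196, 196, 196, 196] [115, 115, 114, 115, 114, 114, 112, 111, 110, 109, 134, 186, 196, 195, 195, 197, 197, 196, 196, 196, 195, 196, 196, 196] [196, 196, 196, 196, 196, 197, 197, 156, 118, 114] [-0.05620371 -0.02333914  1.03733484]
```

>>> {"name": "play_rows", "arguments": {"commands": [{"dx":0,"dy":0,"dz":0.03,"ax":0,"ay":0,"az":0,"grip":1},{"dx":0,"dy":0,"dz":0.03,"ax":0,"ay":0,"az":0,"grip":1},{"dx":0,"dy":0,"dz":0.0,"ax":0,"ay":0,"az":0,"grip":1}]}}

```text
clock: 16.23
eef_pos: [0.576, -0.1532, 0.0365]
orientation: [[-0.994, 0.112, -0.0], [0.112, 0.994, 0.0], [0.0, 0.0, -1.0]]
force: [-0.4, -0.1, -0.8]
opening: -0.002
grasp_force: 0.0
```

>>> {"name": "play_rows", "arguments": {"commands": [{"dx":0,"dy":0,"dz":0.03,"ax":0,"ay":0,"az":0,"grip":1},{"dx":0,"dy":0,"dz":0.03,"ax":0,"ay":0,"az":0,"grip":1},{"dx":0,"dy":0,"dz":0.0,"ax":0,"ay":0,"az":0,"grip":1}]}}

```text
clock: 16.48
eef_pos: [0.576, -0.1532, 0.0361]
orientation: [[-0.994, 0.112, 0.0], [0.112, 0.994, -0.0], [-0.0, -0.0, -1.0]]
force: [0.1, -0.1, 1.0]
opening: -0.003
grasp_force: 0.5
```

>>> {"name": "play_rows", "arguments": {"commands": [{"dx":0,"dy":0,"dz":0.02,"ax":0,"ay":0,"az":0,"grip":1},{"dx":0,"dy":0,"dz":0.01,"ax":0,"ay":0,"az":0,"grip":1},{"dx":0,"dy":0,"dz":0.0,"ax":0,"ay":0,"az":0,"grip":1}]}}

```text
clock: 16.73
eef_pos: [0.5761, -0.1532, 0.036]
orientation: [[-0.994, 0.112, 0.0], [0.112, 0.994, -0.0], [-0.0, -0.0, -1.0]]
force: [-0.5, 0.2, 2.2]
opening: 0.001
grasp_force: 1.6
```

>>> {"name": "play_rows", "arguments": {"commands": [{"dx":0,"dy":0,"dz":0.025,"ax":0,"ay":0,"az":0,"grip":1},{"dx":0,"dy":0,"dz":0.025,"ax":0,"ay":0,"az":0,"grip":1},{"dx":0,"dy":0,"dz":0.0,"ax":0,"ay":0,"az":0,"grip":1}]}}

```text
clock: 16.98
eef_pos: [0.576, -0.1532, 0.0358]
orientation: [[-0.994, 0.112, 0.0], [0.112, 0.994, -0.0], [-0.0, -0.0, -1.0]]
force: [-1.2, 0.6, 6.8]
opening: -0.003
grasp_force: 3.1
```

>>> {"name": "play_rows", "arguments": {"commands": [{"dx":0.1,"dy":0,"dz":0,"ax":0,"ay":0,"az":0,"grip":1},{"dx":0.2,"dy":0,"dz":0,"ax":0,"ay":0,"az":0,"grip":1},{"dx":0.2,"dy":0,"dz":0,"ax":0,"ay":0,"az":0,"grip":1},{"dx":0.2,"dy":0,"dz":0,"ax":0,"ay":0,"az":0,"grip":1},{"dx":0.2,"dy":0,"dz":0,"ax":0,"ay":0,"az":0,"grip":1}]}}

```text
clock: 17.4
eef_pos: [0.5683, -0.1529, 0.0359]
orientation: [[-0.994, 0.112, 0.003], [0.112, 0.994, -0.001], [-0.003, -0.001, -1.0]]
force: [2.4, -0.3, 5.6]
opening: -0.002
grasp_force: 2.7
```

>>> {"name": "play_rows", "arguments": {"commands": [{"dx":0.25,"dy":0,"dz":0,"ax":0,"ay":0,"az":0,"grip":1},{"dx":0.25,"dy":0,"dz":0,"ax":0,"ay":0,"az":0,"grip":1},{"dx":0.25,"dy":0,"dz":0,"ax":0,"ay":0,"az":0,"grip":1},{"dx":0.25,"dy":0,"dz":0,"ax":0,"ay":0,"az":0,"grip":1},{"dx":0.25,"dy":0,"dz":0,"ax":0,"ay":0,"az":0,"grip":1}]}}

```text
clock: 17.82
eef_pos: [0.5559, -0.1516, 0.0358]
orientation: [[-0.994, 0.112, 0.003], [0.112, 0.994, -0.002], [-0.003, -0.001, -1.0]]
force: [3.1, 0.0, 5.5]
opening: -0.001
grasp_force: 2.8
```

>>> {"name": "play_rows", "arguments": {"commands": [{"dx":0.25,"dy":0,"dz":0,"ax":0,"ay":0,"az":0,"grip":1},{"dx":0.25,"dy":0,"dz":0,"ax":0,"ay":0,"az":0,"grip":1},{"dx":0.25,"dy":0,"dz":0,"ax":0,"ay":0,"az":0,"grip":1},{"dx":0.25,"dy":0,"dz":0,"ax":0,"ay":0,"az":0,"grip":1},{"dx":0.25,"dy":0,"dz":0,"ax":0,"ay":0,"az":0,"grip":1}]}}

```text
clock: 18.23
eef_pos: [0.5435, -0.1502, 0.0359]
orientation: [[-0.994, 0.112, 0.003], [0.112, 0.994, -0.002], [-0.003, -0.001, -1.0]]
force: [2.0, -0.7, 5.4]
opening: -0.003
grasp_force: 2.8
```

>>> {"name": "play_rows", "arguments": {"commands": [{"dx":0.25,"dy":0,"dz":0,"ax":0,"ay":0,"az":0,"grip":1},{"dx":0.25,"dy":0,"dz":0,"ax":0,"ay":0,"az":0,"grip":1},{"dx":0.25,"dy":0,"dz":0,"ax":0,"ay":0,"az":0,"grip":1},{"dx":0.25,"dy":0,"dz":0,"ax":0,"ay":0,"az":0,"grip":1},{"dx":0.25,"dy":0,"dz":0,"ax":0,"ay":0,"az":0,"grip":1}]}}

```text
clock: 18.65
eef_pos: [0.5311, -0.1488, 0.0358]
orientation: [[-0.994, 0.112, 0.003], [0.112, 0.994, -0.002], [-0.003, -0.001, -1.0]]
force: [2.4, 0.1, 5.3]
opening: 0.0
grasp_force: 2.8
```

>>> {"name": "play_rows", "arguments": {"commands": [{"dx":0.25,"dy":0,"dz":0,"ax":0,"ay":0,"az":0,"grip":1},{"dx":0.25,"dy":0,"dz":0,"ax":0,"ay":0,"az":0,"grip":1},{"dx":0.25,"dy":0,"dz":0,"ax":0,"ay":0,"az":0,"grip":1},{"dx":0.25,"dy":0,"dz":0,"ax":0,"ay":0,"az":0,"grip":1},{"dx":0.25,"dy":0,"dz":0,"ax":0,"ay":0,"az":0,"grip":1}]}}

```text
clock: 19.07
eef_pos: [0.5186, -0.1474, 0.0358]
orientation: [[-0.994, 0.112, 0.003], [0.112, 0.994, -0.002], [-0.003, -0.001, -1.0]]
force: [2.1, 0.0, 5.2]
opening: 0.002
grasp_force: 2.9
```

>>> {"name": "play_rows", "arguments": {"commands": [{"dx":0,"dy":0,"dz":-0.05,"ax":0,"ay":0,"az":0,"grip":1},{"dx":0,"dy":0,"dz":-0.1,"ax":0,"ay":0,"az":0,"grip":1},{"dx":0,"dy":0,"dz":-0.9,"ax":0,"ay":0,"az":0,"grip":1},{"dx":0,"dy":0,"dz":-1.95,"ax":0,"ay":0,"az":0,"grip":1},{"dx":0,"dy":0,"dz":0,"ax":0,"ay":0,"az":0,"grip":1}]}}

```text
clock: 19.48
eef_pos: [0.5181, -0.147, 0.0673]
orientation: [[-0.994, 0.111, 0.002], [0.111, 0.994, -0.001], [-0.002, -0.001, -1.0]]
force: [1.2, -0.2, 0.3]
opening: -0.005
grasp_force: 0.0
```

```bash
cat > lid.py <<'E'
from h import *
def lid(f,z,seed,cut):
    im,c=snap('wrist',f);hsv=cv2.cvtColor(im,cv2.COLOR_BGR2HSV)
    m=cv2.inRange(hsv,(0,0,185),(180,45,255));m[cut:]=0
    n,l,st,ce=cv2.connectedComponentsWithStats(m);k=l[seed[1],seed[0]];mm=(l==k).astype(np.uint8)
    q=max(cv2.findContours(mm,0,cv2.CHAIN_APPROX_NONE)[0],key=cv2.contourArea)
    P=(plane('wrist',q[:,0],z,c)[:,:2]*1000).astype(np.float32)
    r=cv2.minAreaRect(P);print('blob',st[k],'rect',np.round(r[0],1),np.round(r[1],1),round(r[2],2));print(np.round(cv2.boxPoints(r),1).tolist())
    return im,c,P
E
python3 - <<'E'
from lid import *
s=bot.sense();print(np.round(s['eef_pos'],4),s['clock'])
im,c,P=lid('w12.png',.0555,(265,170),235)
X=proj('wrist',[[.4485,-.1373,.0555]],c);print('expected front end px',X)
g=im[:,:,1];print([g[v,265] for v in range(60,200,5)],[g[170,u] for u in range(190,370,6)])
E
```

```text
[ 0.5181 -0.147   0.0673] 19.4833
blob [  225   122   113   113 12075] rect [ 481.9 -141.3] [62.1 66.8] 83.64
[[445.29998779296875, -168.5], [511.6000061035156, -175.89999389648438], [518.5, -114.0999984741211], [452.1000061035156, -106.80000305175781]]
expected front end px [[281.31411862 121.55990099]]
[np.uint8(138), np.uint8(136), np.uint8(132), np.uint8(137), np.uint8(140), np.uint8(137), np.uint8(138), np.uint8(143), np.uint8(146), np.uint8(148), np.uint8(146), np.uint8(148), np.uint8(147), np.uint8(232), np.uint8(232), np.uint8(233), np.uint8(232), np.uint8(233), np.uint8(232), np.uint8(211), np.uint8(211), np.uint8(210), np.uint8(211), np.uint8(210), np.uint8(210), np.uint8(210), np.uint8(210), np.uint8(210)] [np.uint8(119), np.uint8(121), np.uint8(122), np.uint8(129), np.uint8(129), np.uint8(131), np.uint8(142), np.uint8(232), np.uint8(231), np.uint8(230), np.uint8(231), np.uint8(232), np.uint8(212), np.uint8(210), np.uint8(210), np.uint8(210), np.uint8(210), np.uint8(210), np.uint8(209), np.uint8(209), np.uint8(209), np.uint8(209), np.uint8(209), np.uint8(209), np.uint8(198), np.uint8(58), np.uint8(111), np.uint8(111), np.uint8(112), np.uint8(114)]
```

>>> {"name": "play_rows", "arguments": {"commands": [{"dx":2.0,"dy":0.08,"dz":0,"ax":0,"ay":0,"az":0,"grip":0},{"dx":2.4,"dy":0.08,"dz":0,"ax":0,"ay":0,"az":0,"grip":0},{"dx":1.0,"dy":0,"dz":0,"ax":0,"ay":0,"az":0,"grip":0},{"dx":0,"dy":0,"dz":0,"ax":0,"ay":0,"az":0,"grip":0},{"dx":0,"dy":0,"dz":0,"ax":0,"ay":0,"az":0,"grip":0}]}}

```text
clock: 19.95
eef_pos: [0.4641, -0.1393, 0.065]
orientation: [[-0.994, 0.112, 0.0], [0.112, 0.994, -0.0], [-0.0, -0.0, -1.0]]
force: [-0.2, 0.2, 0.3]
opening: 0.707
grasp_force: 0.0
```

>>> {"name": "play_rows", "arguments": {"commands": [{"dx":0,"dy":0,"dz":0,"ax":0,"ay":0,"az":0,"grip":0},{"dx":0,"dy":0,"dz":1.5,"ax":0,"ay":0,"az":0,"grip":0},{"dx":0,"dy":0,"dz":1.5,"ax":0,"ay":0,"az":0,"grip":0},{"dx":0,"dy":0,"dz":1.5,"ax":0,"ay":0,"az":0,"grip":0},{"dx":0,"dy":0,"dz":0.7,"ax":0,"ay":0,"az":0,"grip":0}]}}

```text
clock: 20.37
eef_pos: [0.4649, -0.1394, 0.0118]
orientation: [[-0.994, 0.111, 0.0], [0.111, 0.994, -0.0], [-0.0, -0.0, -1.0]]
force: [0.2, -0.8, -0.2]
opening: 1.0
grasp_force: 0.0
```

>>> {"name": "play_rows", "arguments": {"commands": [{"dx":0,"dy":0,"dz":0,"ax":0,"ay":0,"az":0,"grip":0},{"dx":0,"dy":0,"dz":0,"ax":0,"ay":0,"az":0,"grip":1},{"dx":0,"dy":0,"dz":0,"ax":0,"ay":0,"az":0,"grip":1},{"dx":0,"dy":0,"dz":0,"ax":0,"ay":0,"az":0,"grip":1},{"dx":0,"dy":0,"dz":0,"ax":0,"ay":0,"az":0,"grip":1}], "squeeze": 40}}

```text
clock: 20.78
eef_pos: [0.4647, -0.1394, 0.014]
orientation: [[-0.994, 0.112, 0.002], [0.112, 0.994, -0.001], [-0.002, -0.001, -1.0]]
force: [0.4, -0.0, 1.8]
opening: 0.711
grasp_force: 42.9
```

>>> {"name": "play_rows", "arguments": {"commands": [{"dx":0,"dy":0,"dz":0,"ax":0,"ay":0,"az":0,"grip":1},{"dx":0,"dy":0,"dz":0,"ax":0,"ay":0,"az":0,"grip":1},{"dx":0,"dy":0,"dz":0,"ax":0,"ay":0,"az":0,"grip":1}]}}

```text
clock: 21.03
eef_pos: [0.4647, -0.1394, 0.0137]
orientation: [[-0.994, 0.112, 0.002], [0.112, 0.994, -0.001], [-0.002, -0.001, -1.0]]
force: [1.5, 0.3, 2.5]
opening: 0.71
grasp_force: 43.0
```

>>> {"name": "play_rows", "arguments": {"commands": [{"dx":0,"dy":0,"dz":-0.4,"ax":0,"ay":0,"az":0,"grip":1},{"dx":0,"dy":0,"dz":-0.8,"ax":0,"ay":0,"az":0,"grip":1},{"dx":0,"dy":0,"dz":-1.0,"ax":0,"ay":0,"az":0,"grip":1},{"dx":0,"dy":0,"dz":-1.0,"ax":0,"ay":0,"az":0,"grip":1},{"dx":0,"dy":0,"dz":-1.0,"ax":0,"ay":0,"az":0,"grip":1}]}}

```text
clock: 21.45
eef_pos: [0.4637, -0.139, 0.0564]
orientation: [[-0.994, 0.112, -0.0], [0.112, 0.994, -0.0], [0.0, -0.0, -1.0]]
force: [0.1, -0.5, -0.8]
opening: 0.711
grasp_force: 43.4
```

>>> {"name": "play_rows", "arguments": {"commands": [{"dx":0,"dy":0,"dz":-1.0,"ax":0,"ay":0,"az":0,"grip":1},{"dx":0,"dy":0,"dz":-0.8,"ax":0,"ay":0,"az":0,"grip":1},{"dx":-0.2,"dy":1.0,"dz":0,"ax":0,"ay":0,"az":0,"grip":1},{"dx":-0.4,"dy":2.0,"dz":0,"ax":0,"ay":0,"az":0,"grip":1},{"dx":-0.5,"dy":2.6,"dz":0,"ax":0,"ay":0,"az":0,"grip":1}]}}

```text
clock: 21.87
eef_pos: [0.4815, -0.0847, 0.0735]
orientation: [[-0.993, 0.115, 0.001], [0.115, 0.993, -0.0], [-0.001, -0.0, -1.0]]
force: [-0.1, -0.0, -1.5]
opening: 0.71
grasp_force: 43.5
```

>>> {"name": "play_rows", "arguments": {"commands": [{"dx":-0.5,"dy":2.6,"dz":0,"ax":0,"ay":0,"az":0,"grip":1},{"dx":-0.5,"dy":2.6,"dz":0,"ax":0,"ay":0,"az":0,"grip":1},{"dx":-0.5,"dy":2.6,"dz":0,"ax":0,"ay":0,"az":0,"grip":1},{"dx":-0.2,"dy":1.8,"dz":0,"ax":0,"ay":0,"az":0,"grip":1},{"dx":-0.1,"dy":1.2,"dz":0,"ax":0,"ay":0,"az":0,"grip":1}]}}

```text
clock: 22.28
eef_pos: [0.511, 0.0233, 0.0731]
orientation: [[-0.994, 0.109, -0.0], [0.109, 0.994, 0.0], [0.001, 0.0, -1.0]]
force: [0.8, -1.4, -0.4]
opening: 0.714
grasp_force: 43.5
```

>>> {"name": "play_rows", "arguments": {"commands": [{"dx":0,"dy":0,"dz":0,"ax":0,"ay":0,"az":0.06,"grip":1},{"dx":0,"dy":0,"dz":0,"ax":0,"ay":0,"az":0.06,"grip":1},{"dx":0,"dy":0,"dz":0,"ax":0,"ay":0,"az":0.058,"grip":1},{"dx":0,"dy":0,"dz":0,"ax":0,"ay":0,"az":0,"grip":1},{"dx":0,"dy":0,"dz":0,"ax":0,"ay":0,"az":0,"grip":1}]}}

```text
clock: 22.7
eef_pos: [0.5107, 0.0209, 0.0731]
orientation: [[-0.959, 0.284, -0.001], [0.284, 0.959, 0.0], [0.001, -0.0, -1.0]]
force: [0.9, -0.7, -0.6]
opening: 0.711
grasp_force: 43.5
```

```bash
python3 - <<'E'
from h import *
import pickle
s=bot.sense();print(np.round(s['eef_pos'],4).tolist(),np.round(s['orientation'],4).tolist(),s['clock'])
im,c=snap('wrist','w13.png');pickle.dump(c,open('c13.pkl','wb'))
X=np.array([[.51,.07,.038],[.51,.15,.038],[.62,.15,.038],[.62,.06,.038]]);print(proj('wrist',X,c).round())
cv2.imwrite('pics/w13v.png',cv2.resize(im[60:320,180:530],None,fx=2.28,fy=2.28,interpolation=2))
E
```

```text
[0.5107, 0.0209, 0.0731] [[-0.9587, 0.2844, -0.0007], [0.2844, 0.9587, 0.0001], [0.0007, -0.0001, -1.0]] 22.7
[[348. 205.]
 [467. 172.]
 [482. 309.]
 [366. 336.]]
```

View pics/w13v.png

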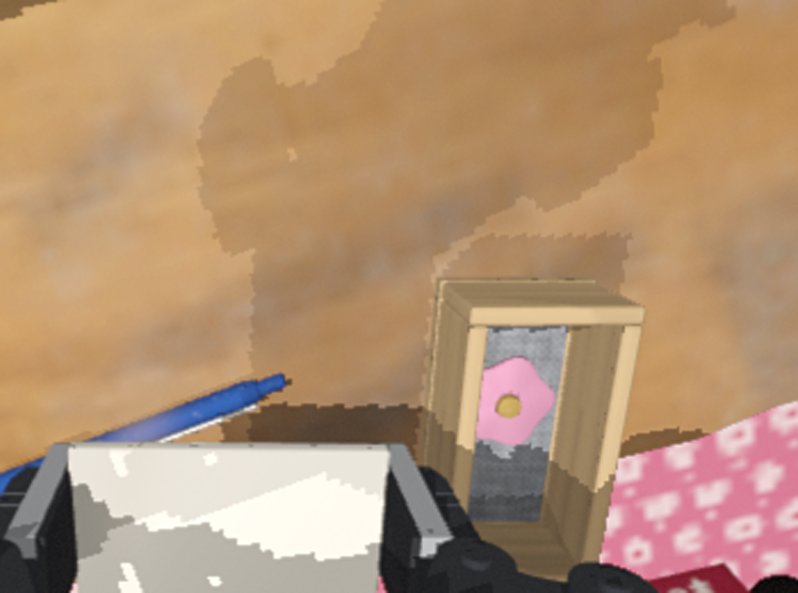

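The picture shows the lid held level between the pads (front edge at crop row 443, columns 65–388). The box rim is clear: front corners at about (467,307) and (644,307), with its right edge running down to (603,560).

```bash
python3 - <<'E'
from h import *
import pickle
c=pickle.load(open('c13.pkl','rb'));s=bot.sense();e=np.array(s['eef_pos']);R=np.array(s['orientation'])
im=cv2.imread('pics/w13.png')
f=lambda q:np.array(q)/2.28-.28+[180,60]
P=plane('wrist',f([[467,307],[644,307],[603,560]]),.038,c)*1000
fr=P[1]-P[0];ri=P[2]-P[1];print('box corners',P[:,:2].round(1).tolist(),'width',np.linalg.norm(fr).round(1),'yaw front',np.degrees(np.arctan2(-fr[0],fr[1])).round(2),'yaw right',np.degrees(np.arctan2(ri[1],ri[0])).round(2))
for yaw in(np.arctan2(-fr[0],fr[1]),np.arctan2(ri[1],ri[0])):
    print('centre',((P[0]+P[1])/2+50*np.array([np.cos(yaw),np.sin(yaw),0]))[:2].round(1))
g=im[:,:,1].astype(int)
u0=int(f([[200,0]])[0,0]);print('lid rows',g[244:262,u0].tolist(),g[244:262,u0+60].tolist())
v=int(f([[0,465]])[0,1]);print('row',v,g[v,200:220].tolist(),g[v,340:362].tolist())
for z in(.111,.115,.119):
    Q=plane('wrist',f([[65,443],[388,443]]),z,c);m=Q.mean(0);d=Q[1]-Q[0]
    print(z,'w',np.linalg.norm(d)*1000,'yaw',np.degrees(np.arctan2(-d[0],d[1])),'tool yaw',np.degrees(np.arctan2(-R[0,1],R[1,1])),'front mid in tool mm',(R.T@(m-e)*1000).round(1))
E
```

```text
box corners [[509.6, 95.3], [524.4, 145.2], [608.9, 122.7]] width 52.0 yaw front -16.48 yaw right -14.92
centre [565.  106.1]
centre [565.3 107.4]
lid rows [88, 86, 163, 236, 175, 140, 146, 148, 144, 148, 182, 172, 192, 223, 230, 230, 230, 230] [67, 65, 65, 65, 64, 64, 65, 67, 63, 67, 112, 169, 180, 206, 228, 230, 231, 230]
row 263 [139, 138, 138, 138, 139, 138, 139, 139, 131, 123, 223, 232, 230, 230, 230, 230, 230, 230, 229, 230] [230, 229, 230, 230, 230, 230, 230, 231, 231, 217, 169, 140, 137, 137, 137, 137, 138, 139, 138, 138, 138, 137]
0.111 w 63.92083410051494 yaw -16.479233093355987 tool yaw -16.53527064931248 front mid in tool mm [ 15.4   0.8 -37.9]
0.115 w 61.88730733685591 yaw -16.479233093355955 tool yaw -16.53527064931248 front mid in tool mm [ 17.5   0.8 -41.9]
0.119 w 59.85378057319691 yaw -16.479233093355926 tool yaw -16.53527064931248 front mid in tool mm [ 19.5   0.8 -45.9]
```

>>> {"name": "play_rows", "arguments": {"commands": [{"dx":0.13,"dy":1.0,"dz":0,"ax":0,"ay":0,"az":0,"grip":1},{"dx":0.3,"dy":2.3,"dz":0,"ax":0,"ay":0,"az":0,"grip":1},{"dx":0.3,"dy":2.6,"dz":0,"ax":0,"ay":0,"az":0,"grip":1},{"dx":0.3,"dy":2.6,"dz":0,"ax":0,"ay":0,"az":0,"grip":1},{"dx":0.1,"dy":1.2,"dz":0,"ax":0,"ay":0,"az":0,"grip":1}]}}

```text
clock: 23.17
eef_pos: [0.5281, 0.1198, 0.0733]
orientation: [[-0.959, 0.284, 0.001], [0.284, 0.959, 0.001], [-0.0, 0.001, -1.0]]
force: [0.1, 0.2, -1.2]
opening: 0.713
grasp_force: 43.5
```

>>> {"name": "play_rows", "arguments": {"commands": [{"dx":0,"dy":0,"dz":0,"ax":0,"ay":0,"az":0,"grip":1},{"dx":0,"dy":0,"dz":0.8,"ax":0,"ay":0,"az":0,"grip":1},{"dx":0,"dy":0,"dz":1.2,"ax":0,"ay":0,"az":0,"grip":1},{"dx":0,"dy":0,"dz":1.2,"ax":0,"ay":0,"az":0,"grip":1},{"dx":0,"dy":0,"dz":1.2,"ax":0,"ay":0,"az":0,"grip":1}]}}

```text
clock: 23.58
eef_pos: [0.5275, 0.1157, 0.0283]
orientation: [[-0.958, 0.287, -0.001], [0.287, 0.958, -0.0], [0.001, -0.001, -1.0]]
force: [-0.1, 0.3, -1.0]
opening: 0.711
grasp_force: 43.5
```

>>> {"name": "play_rows", "arguments": {"commands": [{"dx":0,"dy":0,"dz":1.0,"ax":0,"ay":0,"az":0,"grip":1},{"dx":0,"dy":0,"dz":0.6,"ax":0,"ay":0,"az":0,"grip":1},{"dx":0,"dy":0,"dz":0.4,"ax":0,"ay":0,"az":0,"grip":1},{"dx":0,"dy":0,"dz":0.2,"ax":0,"ay":0,"az":0,"grip":1},{"dx":0,"dy":0,"dz":0,"ax":0,"ay":0,"az":0,"grip":1}]}}

```text
clock: 24.0
eef_pos: [0.5278, 0.1166, 0.0069]
orientation: [[-0.958, 0.286, -0.0], [0.286, 0.958, -0.0], [0.0, -0.0, -1.0]]
force: [1.1, -0.0, -0.8]
opening: 0.707
grasp_force: 43.5
```

```bash
python3 - <<'E'
from h import *
F=[]
for i in range(4):
    s=bot.sense();F.append(s['force']);bot.read_camera('wrist')
print(np.round(s['eef_pos'],4),np.mean(F,0).round(2)); rel((.5274,.1169,.0002),np.radians(-16.4))
E
```

```text
[0.5283 0.1169 0.0077] [ 0.54  0.08 -0.73]
shift cm [ 0.09 -0.03  0.75] norm 0.76
turn [ 0.0003  0.0011 -0.0034] shift after turn [ 0.09 -0.03  0.75]
```

>>> {"name": "play_rows", "arguments": {"commands": [{"dx":0.05,"dy":0,"dz":0.15,"ax":0,"ay":0,"az":0,"grip":1},{"dx":0,"dy":0,"dz":0.12,"ax":0,"ay":0,"az":0,"grip":1},{"dx":0,"dy":0,"dz":0.1,"ax":0,"ay":0,"az":0,"grip":1},{"dx":0,"dy":0,"dz":0.08,"ax":0,"ay":0,"az":0,"grip":1},{"dx":0,"dy":0,"dz":0.05,"ax":0,"ay":0,"az":0,"grip":1}]}}

```text
clock: 24.62
eef_pos: [0.5274, 0.1171, 0.0021]
orientation: [[-0.958, 0.286, -0.0], [0.286, 0.958, 0.0], [0.0, -0.0, -1.0]]
force: [0.2, 0.1, -0.7]
opening: 0.709
grasp_force: 43.5
```

>>> {"name": "play_rows", "arguments": {"commands": [{"dx":0,"dy":0,"dz":0.04,"ax":0,"ay":0,"az":0,"grip":1},{"dx":0,"dy":0,"dz":0.04,"ax":0,"ay":0,"az":0,"grip":1},{"dx":0,"dy":0,"dz":0.04,"ax":0,"ay":0,"az":0,"grip":1},{"dx":0,"dy":0,"dz":0.04,"ax":0,"ay":0,"az":0,"grip":1},{"dx":0,"dy":0,"dz":0.0,"ax":0,"ay":0,"az":0,"grip":1}]}}

```text
clock: 25.03
eef_pos: [0.5274, 0.117, 0.0005]
orientation: [[-0.958, 0.286, -0.0], [0.286, 0.958, -0.0], [0.0, -0.0, -1.0]]
force: [-0.1, 0.3, -0.9]
opening: 0.708
grasp_force: 43.5
```

>>> {"name": "play_rows", "arguments": {"commands": [{"dx":0,"dy":0,"dz":0.04,"ax":0,"ay":0,"az":0,"grip":1},{"dx":0,"dy":0,"dz":0.04,"ax":0,"ay":0,"az":0,"grip":1},{"dx":0,"dy":0,"dz":0.04,"ax":0,"ay":0,"az":0,"grip":1},{"dx":0,"dy":0,"dz":0.0,"ax":0,"ay":0,"az":0,"grip":1}]}}

```text
clock: 25.37
eef_pos: [0.5274, 0.117, -0.0007]
orientation: [[-0.958, 0.286, -0.0], [0.286, 0.958, -0.0], [0.0, -0.0, -1.0]]
force: [0.5, 0.0, -0.5]
opening: 0.708
grasp_force: 43.5
```

>>> {"name": "play_rows", "arguments": {"commands": [{"dx":0,"dy":0,"dz":0.04,"ax":0,"ay":0,"az":0,"grip":1},{"dx":0,"dy":0,"dz":0.03,"ax":0,"ay":0,"az":0,"grip":1},{"dx":0,"dy":0,"dz":0.0,"ax":0,"ay":0,"az":0,"grip":1}]}}

```text
clock: 25.62
eef_pos: [0.5274, 0.117, -0.0013]
orientation: [[-0.958, 0.286, 0.0], [0.286, 0.958, -0.0], [-0.0, -0.0, -1.0]]
force: [-0.0, 0.4, -0.2]
opening: 0.711
grasp_force: 43.5
```

>>> {"name": "play_rows", "arguments": {"commands": [{"dx":0,"dy":0,"dz":0.04,"ax":0,"ay":0,"az":0,"grip":1},{"dx":0,"dy":0,"dz":0.03,"ax":0,"ay":0,"az":0,"grip":1},{"dx":0,"dy":0,"dz":0.0,"ax":0,"ay":0,"az":0,"grip":1}]}}

```text
clock: 25.87
eef_pos: [0.5275, 0.117, -0.0015]
orientation: [[-0.958, 0.286, 0.0], [0.286, 0.958, -0.0], [-0.0, 0.0, -1.0]]
force: [-1.3, -0.1, 5.0]
opening: 0.711
grasp_force: 43.9
```

>>> {"name": "play_rows", "arguments": {"commands": [{"dx":0,"dy":0,"dz":-0.04,"ax":0,"ay":0,"az":0,"grip":1},{"dx":0,"dy":0,"dz":0,"ax":0,"ay":0,"az":0,"grip":0},{"dx":0,"dy":0,"dz":0,"ax":0,"ay":0,"az":0,"grip":0},{"dx":0,"dy":0,"dz":0,"ax":0,"ay":0,"az":0,"grip":0},{"dx":0,"dy":0,"dz":0,"ax":0,"ay":0,"az":0,"grip":0}]}}

```text
clock: 26.28
eef_pos: [0.5275, 0.117, -0.0017]
orientation: [[-0.958, 0.286, -0.0], [0.286, 0.958, -0.0], [0.0, -0.0, -1.0]]
force: [0.2, 0.3, -0.8]
opening: 0.998
grasp_force: 0.0
```

>>> {"name": "play_rows", "arguments": {"commands": [{"dx":0,"dy":0,"dz":0,"ax":0,"ay":0,"az":0,"grip":0},{"dx":0,"dy":0,"dz":0,"ax":0,"ay":0,"az":0,"grip":0},{"dx":0,"dy":0,"dz":-1,"ax":0,"ay":0,"az":0,"grip":0},{"dx":0,"dy":0,"dz":-2,"ax":0,"ay":0,"az":0,"grip":0},{"dx":0,"dy":0,"dz":-2.5,"ax":0,"ay":0,"az":0,"grip":0}]}}

```text
clock: 26.7
eef_pos: [0.526, 0.117, 0.0532]
orientation: [[-0.958, 0.286, -0.004], [0.286, 0.958, -0.0], [0.004, -0.001, -1.0]]
force: [0.1, 0.2, 0.5]
opening: 1.001
grasp_force: 0.0
```

>>> {"name": "play_rows", "arguments": {"commands": [{"dx":0,"dy":0,"dz":-3,"ax":0,"ay":0,"az":0,"grip":0},{"dx":0,"dy":0,"dz":-3,"ax":0,"ay":0,"az":0,"grip":0},{"dx":0,"dy":0,"dz":-3,"ax":0,"ay":0,"az":0,"grip":0},{"dx":0,"dy":0,"dz":-2,"ax":0,"ay":0,"az":0,"grip":0},{"dx":0,"dy":0,"dz":0,"ax":0,"ay":0,"az":0,"grip":0}]}}

```text
clock: 27.12
eef_pos: [0.5306, 0.1172, 0.1688]
orientation: [[-0.958, 0.285, 0.01], [0.286, 0.958, 0.0], [-0.01, 0.003, -1.0]]
force: [1.5, 0.5, 0.7]
opening: 1.003
grasp_force: 0.0
```

```bash
python3 - <<'E'
from lid import *
s=bot.sense();print(np.round(s['eef_pos'],4),s['clock'],s['opening'],np.round(s['force'],1))
px=proj('wrist',[[.565,.106,.042]])[0].astype(int);print(px)
im,c,P=lid('w14.png',.042,tuple(px),400)
T,_=snap('top','top1.png');pt=proj('top',[[.565,.106,.042]])[0].astype(int)
hsv=cv2.cvtColor(T,cv2.COLOR_BGR2HSV);print(pt,hsv[pt[1],pt[0]])
E
```

```text
[0.5306 0.1172 0.1688] 27.1167 1.0025121834927673 [1.5 0.5 0.7]
[277 223]
blob [ 246  169   67  108 5687] rect [568.3 107.5] [ 66.1 116.8] 72.83
[[502.70001220703125, 93.19999694824219], [614.2999877929688, 58.70000076293945], [633.7999877929688, 121.9000015258789], [522.2000122070312, 156.39999389648438]]
[222 184] [ 8 47 65]
```

```bash
python3 -c "
from plant import bot
print(bot.finish_job())"
```

```text
the job is handed in; nothing more can be done
None
```

I laid the lid on the gift box and handed the job in at about 27 s of the 64 s. My last wrist-camera measurement put it about 3 mm from the box's measured centre and square within about 0.02 rad. The arm was still settling for that picture, and the hand-in returned no verdict.

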